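# Change over the wax blanks in the shuttle of a desktop wax mill

### The arm

A 6-joint arm with a two-finger parallel gripper is mounted at the origin on a cart in front of the work surface, level with it; the furniture and walls round the work are solid. World frame = base frame: x ahead of the robot, y to its left, z up, the work surface at z = 0. Lengths are in mm, angles in degrees, forces in N, time in s.
With the tool pointing down it reaches from about 425 to 925 mm from the base axis. Payload 12.5 kg.
Tool frame: the origin (TCP) lies on the centre line of the jaws, within the pads' length; the fingertips stand 11 mm ahead of it and the grasp point (between the pads) lies 8 mm behind it; z points along the fingers, y is the line along which they close (so a half turn about z gives the same grasp; the last joint's range is limited). The gripper opens to 85 mm and grips with 20 to 120 N. Pads are 22 mm wide; open, the fingers measure 114 mm over their backs; the gripper's body (76 mm by 85 mm) begins 54 mm behind the grasp point. The pads swing forward as they close: fully open they stand 13 mm farther back than shut.
Start: joints at [-76.696, 28.126, 89.318, -0, 62.55, -6.05], TCP at [207.155, -589.687, 242.327] pointing down, gripper open.
Joint ranges: [-177.58, 177.58], [-47.91, 125.51], [2.72, 160], [-65.01, 245.01], [3.68, 167.84], [-153.87, 153.87]. Speed limits (degrees/s): [127.2, 127.2, 159.86, 180, 180, 180].

### API

Orientations are given as a 3x3 rotation matrix whose columns are the frame's x, y, z axes.
In Python, from plant import ctrl gives the robot as it stands.
- The arm moves only by the tool move_arm, never from a script. Its argument "increments" is a list of rows, each a list of 7 numbers: the opening in per cent of the stroke, from 0 (shut) to 100 (fully open), then the shift along the tool's x, y, z in m, then the turn, a rotation vector about the tool's x, y, z in rad. In form: [[claw, tx, ty, tz, rx, ry, rz], ...]. A call has 1 to 8 rows; each row shifts and turns the commanded pose from where the row before left it, along the tool's axes as they then stand; what a row does not reach is not made up. A row lasts 1/10 s, in which the tool goes at most 50 mm and 8.59 degrees, less where a joint would pass 70% of its speed; a pose out of reach is approached as far as the arm can. A call with a gripper value outside its range is refused whole. The fingers move at their own pace and stop on an object; the grip force is fixed at half the most. Time passes only in rows, so rows that do not move let the fingers close. It gives the time, the measured TCP pose, the force, the opening and the grip force at its end, in the units of the state.
- ctrl.get_obs(): the state, without advancing time (a new reading comes with each control period).
- ctrl.get_image(name): name is "side" or "top" or "wrist"; returns (picture, depth): 400x640x3 uint8, red, green, blue; 400x640 float32, mm along the optical axis (not along the pixel's ray), 0 where there is no reading.
- ctrl.camera_model(name): a dict with "fov_y" (degrees; the focal length in pixels is half the picture's height over the tangent of half this angle, whatever the lens; pixels are square), "cx", "cy" (the principal point, pixels), "R" (3x3) and "t" (3): a world point X has camera coordinates R X + t. Camera axes: x right, y down, z forward; pixel columns grow to the right and rows downward; lengths in mm; the calibration is good to about 2 mm. A picture is of the moment at which its call begins: read the wrist's pose just before it. camera_model takes no time and is no camera call; for the wrist camera it gives the pose at the moment of the call.
- ctrl.close_job(): hands the job in; it is judged then, once.
Trained networks look in the newest picture that a camera, given by its name, has taken for a name from the list of things; names that differ only in an ending like _2 or _b are one class to them, and where a whole thing is asked for, a point or a joint stands for the part that bears it (a point fixed in the world has none). Each returns a list of dicts, best first, with "conf" (0 to 1); they miss things now and then, are a little off and sometimes report something else, mostly with a low value. They report only what shows in the picture. A call takes as long as a camera call. They do not tell look-alikes from the thing itself.
- ctrl.masks_of(camera, thing): "region" (400x640 bool, what is visible of it) and "box" ([centre column, centre row, width, height] in pixels, round what is visible of it).
The state is a dict: "clock": time; "qpos": joint angles; "dq": joint speeds; "joint_torque": joint torques, N m; "ee_pos": TCP position; "ee_rot": TCP orientation; "ft_force": force on the tool from outside, world axes, zero at the start; "wrist_torque": the same for the moment, N m; "opening": opening from 0.0 (shut) to 1.0 (fully open); "gripper_force": force on a finger pad.
Only numpy, scipy, OpenCV 4.12 (cv2) and the standard library are available. Lean on these libraries where they do the work, as an engineer would, in place of code of your own. Each camera call takes 0.05 s, during which the arm holds its last target. There are 200 camera calls.

### The job

The wax mill has finished its run: pull up the index plunger and twist it into its rest notch so that it stays retracted, let go of it, and pull the carriage all the way out to the loading end, where it clicks. Lay every finished carving upright on the plywood board at the left and set every plain wax block flat in a carriage pocket, then push the carriage fully home until it clicks while the plunger is still parked, and twist the plunger back so that its pin drops fully into the carriage again. Do not knock the spindle, and leave the calipers, brush and loupe where they lie.

Things in the scene. Friction and masses are not known exactly. Their poses are not given: they have to be found in the camera images.
- mill: Desktop wax mill, a fixed grey bed 310 x 250 mm with a gantry 172 mm tall over its far end. Origin on the bench below the cutter; x points along the slide, from the loading end (near the robot) to the gantry, y to the left, z up. Spindle, 42 mm thick, hangs at x = 0, y = 0 with the cutter tip at z = 78 mm; gantry at x = 40 to 85 mm; a bracket 60 mm tall carries the plunger at x = -110, y = -150 mm
- carriage (a joint): Slide of the carriage in m: 0 = home under the cutter (start), grows as it is pulled out to -x, 0.105 = loading end; hard stop at both ends. A sprung roller has a ridge about 6 mm before either end; about 8 N carries it over (push on past the reading if the arm gives), then it is drawn to the stop by itself. Elsewhere it stays where it is left. Locked at home while the plunger pin is in it
- carriage_handle (a point): Centre of the carriage's black bar handle, which stands above the front of the carriage: bar 64 mm along y, 12 mm thick along x, 16 mm tall, its centre 68 mm above the bench and 118 mm in front (-x) of the pockets' row; free space 20 mm high beneath it. Moves with the carriage
- pocket1 (a point): Left (+y) pocket of the carriage: where the centre of a seated wax block lies, 52 mm above the bench, 12 mm above the pocket's floor; x and y as the mill's. A block lies in it 37 mm along x and 53 mm along y, either way round, about 3 mm play all round; rims 5 mm tall, open for 48 mm in front and rear for fingers. Moves with the carriage; at home it lies under the spindle
- pocket2 (a point): Middle pocket, as pocket1, 63 mm to its right
- pocket3 (a point): Right (-y) pocket, as pocket1, 63 mm to the right of pocket2
- plunger_grip (a point): Centre of the index plunger's black wing grip: an upright flat bar 44 mm long (along this point's x), 11 mm thick (its y), 24 mm tall, on a vertical axis through this point; 100 mm above the bench when seated, its underside 86 mm. Beneath it a castellated sleeve 33 mm wide reaches up to 82 mm. Moves and turns with the plunger
- plunger_pull (a joint): Lift of the plunger in m: 0 = pin fully in the carriage's index hole (start), 0.010 = resting in the rest notch, 0.0135 = cross-pin clears the sleeve and may be turned, 0.017 = hard stop. A spring pulls it down with 8 N at 0 to 13 N at 0.017
- plunger_turn (a joint): Turn of the plunger in rad, clockwise from above: 0 = grip in line with the slide (start, pin can go down), 1.05 = over the rest notch, stop at 1.15. It turns only when lifted past 0.0135. Let down at about 1.05 it drops 2.5 mm into the rest notch and stays there; to release it lift it again past 0.0135, turn back to 0 and let it down
- board_top (a point): Centre of the top face of the plywood board, 12 mm above the bench; board 115 mm (x) by 165 mm (y), loose and flat (300 g), long side roughly along the robot's x
- wax1_center (a point): carving-wax block, plain green brick 37 x 53 x 24 mm, 45 g; point at its centre, x along the 37 mm side, y along the 53 mm side, z up. It lies on the bench to the right of the mill; either broad face may be up. May be absent
- wax2_center (a point): carving-wax block, plain green brick 37 x 53 x 24 mm, 45 g; point at its centre, x along the 37 mm side, y along the 53 mm side, z up. It lies on the bench to the right of the mill; either broad face may be up. May be absent
- wax3_center (a point): carving-wax block, plain green brick 37 x 53 x 24 mm, 45 g; point at its centre, x along the 37 mm side, y along the 53 mm side, z up. It lies on the bench to the right of the mill; either broad face may be up. May be absent
- carving1_center (a point): finished wax carving: green slab 37 x 53 x 16 mm with a signet ring in relief on top (25 mm tall in all), 40 g; point on its axis 12 mm above its underside, x along the 37 mm side, y along the 53 mm side, z up. It starts in a carriage pocket. May be absent
- carving2_center (a point): finished wax carving: green slab 37 x 53 x 16 mm with a signet ring in relief on top (25 mm tall in all), 40 g; point on its axis 12 mm above its underside, x along the 37 mm side, y along the 53 mm side, z up. It starts in a carriage pocket. May be absent
- carving3_center (a point): finished wax carving: green slab 37 x 53 x 16 mm with a signet ring in relief on top (25 mm tall in all), 40 g; point on its axis 12 mm above its underside, x along the 37 mm side, y along the 53 mm side, z up. It starts in a carriage pocket. May be absent
- spindle: The mill's spindle with its cutter (same origin as the mill); must not be knocked. The bench lamp hood hangs over the right rear of the bench (beyond 0.63 m ahead of and 0.26 m to the right of the robot, 0.19 m up): stay clear of it
- calipers: Steel vernier calipers lying in front of the mill, right; bystander
- brass_brush: Wooden scratch brush lying in front of the mill, left; bystander
- loupe: Small black loupe behind the board; bystander
There are look-alikes about, which are no part of the job. Leave any white look-alike of the part that bears carving3_center alone. What is shaped like the part that bears wax1_center but purple is not meant.

How it is judged:
By the outcome, as a careful person would: the job done as asked, in the order asked, and still so for the second after the job is handed in, with the robot touching nothing.
Of carving1, carving2, carving3 only 1 to 2 are there at a start; the rules pass over those that are not, and their reading is None.
Of wax1, wax2, wax3 only 2 to 3 are there at a start; the rules pass over those that are not, and their reading is None.
At some moment in a run one of board may be knocked a few centimetres aside while the robot is not near it.
Once in a run the grip may slacken for a moment while it holds something.
It also fails if it takes over 210 s, if anything falls off the work surface, if the arm or the gripper's body presses on something with over 40 N, if the wrist force passes 120 N, or if a joint passes its speed limit or range.

## Working session

There is one attempt and no reset: what is moved stays moved. The work goes in short steps, Python scripts to look and compute and a tool call to move; the robot and the scene stay as the last step left them, time stands still between calls to the robot, and variables do not carry over. Pictures are saved under pics/ and viewed, at most 14 in all, crops included, and the job is handed in when it is done.

Besides the shell and the picture viewer there is one more tool, called after ">>>" as name(argument=value, ...) on one line, values as JSON. move_arm: Moves the arm, as the interface text tells. Its arguments: {"type":"object","properties":{"increments":{"type":"array","items":{"type":"array","items":{"type":"number"}}}},"required":["increments"]}

```bash
mkdir -p pics; ls
cat > h.py <<'E'
import numpy as np, cv2
from plant import ctrl
def save(cam,fn):
    im,d=ctrl.get_image(cam); cv2.imwrite('pics/'+fn,im[:,:,::-1]); return im,d
def cam(name):
    m=ctrl.camera_model(name); f=200/np.tan(np.radians(m['fov_y'])/2)
    return f,m['cx'],m['cy'],np.array(m['R']),np.array(m['t'])
def pts(name,d,mask,m=None):
    f,cx,cy,R,t=m or cam(name)
    v,u=np.nonzero(mask&(d>0)); z=d[v,u]
    c=np.stack([(u-cx)/f*z,(v-cy)/f*z,z],1)
    return (c-t)@R
def proj(name,P):
    f,cx,cy,R,t=cam(name); c=np.atleast_2d(P)@R.T+t
    return c[:,:2]/c[:,2:]*f+[cx,cy]
E
python3 - <<'E'
from h import *
for c in ['top','side']:
    im,d=save(c,c+'0.png'); print(c,cam(c))
    m=cam(c)
    if c=='top': np.save('d0.npy',d)
    for th in ['mill','carriage_handle','plunger_grip','board_top','wax1_center','carving1_center','spindle','calipers','brass_brush','loupe']:
        for r in ctrl.masks_of(c,th)[:7]:
            P=pts(c,d,r['region'],m)
            print(th,round(r['conf'],2),np.round(r['box']).astype(int),np.round(np.median(P,0)) if len(P) else None, im[r['region']].mean(0).round())
print(ctrl.get_obs())
E
```

```text
pics
top (np.float64(493.9236309250712), 322.68391765886633, 200.42033343270933, array([[-0.02851198, -0.99955666, -0.0085761 ],
       [-0.99680526,  0.02907177, -0.07439151],
       [ 0.07460785,  0.00642765, -0.99719224]]), array([   7.15003614,  504.76851437, 1452.55918909]))
mill 0.46 [453 221  18  16] [ 424. -390.   24.] [30. 65. 47.]
carriage_handle 0.97 [307 158  78  64] [616.  53.  41.] [145. 138. 137.]
carriage_handle 0.48 [349 179   9  14] [553. -89. 110.] [42. 40. 41.]
board_top 0.89 [207 207  60  46] [501. 338.  13.] [137. 109.  79.]
wax1_center 0.7 [392 182  18  17] [ 550. -214.   25.] [ 92.  37. 112.]
wax1_center 0.5 [419 205  22  18] [ 485. -286.   25.] [33. 68. 49.]
wax1_center 0.24 [305 161  77  60] [616.  56.  41.] [146. 139. 138.]
wax1_center 0.23 [350 182   8  15] [553. -89. 110.] [40. 39. 40.]
wax1_center 0.19 [375 255  34  61] [ 380. -156.    6.] [145. 132. 122.]
spindle 0.8 [302 132  18  25] [685.  45. 170.] [80. 77. 78.]
calipers 0.91 [375 256  35  63] [ 389. -160.    6.] [142. 130. 121.]
brass_brush 0.74 [265 256  12  73] [339. 167.  23.] [167. 136. 101.]
lo
[... 1247 characters left out ...]
.25495997e+01, -6.05028124e+00]), 'dq': array([-0.03336297, -0.01778672,  0.01438071,  0.00515137,  0.05033914,
        0.04359212]), 'joint_torque': array([ 7.46227088e-04, -6.18287802e+01, -2.61850190e+01, -3.25196254e-05,
        2.81408293e-04,  9.75606241e-06]), 'ee_pos': array([ 207.13643691, -589.67613623,  242.31174643]), 'ee_rot': array([[ 9.43490943e-01,  3.31398312e-01, -5.65187250e-06],
       [ 3.31398311e-01, -9.43490941e-01, -5.87769725e-05],
       [-2.48110800e-05,  5.35825202e-05, -9.99999998e-01]]), 'ft_force': array([ 1.16461542, -0.38389481, -0.14250588]), 'wrist_torque': array([ 0.02807185, -0.06696517,  0.00805523]), 'gripper_force': 0.0, 'opening': 0.9988805639559085}
```

Run:
```python
import cv2
a=cv2.imread('pics/top0.png')[90:310,160:500]; cv2.imwrite('pics/a.png',cv2.resize(a,(800,518),interpolation=cv2.INTER_CUBIC))
a=cv2.imread('pics/side0.png')[110:310,220:460]; cv2.imwrite('pics/b.png',cv2.resize(a,(720,600),interpolation=cv2.INTER_CUBIC))
```

```text
(no output)
```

View pics/a.png

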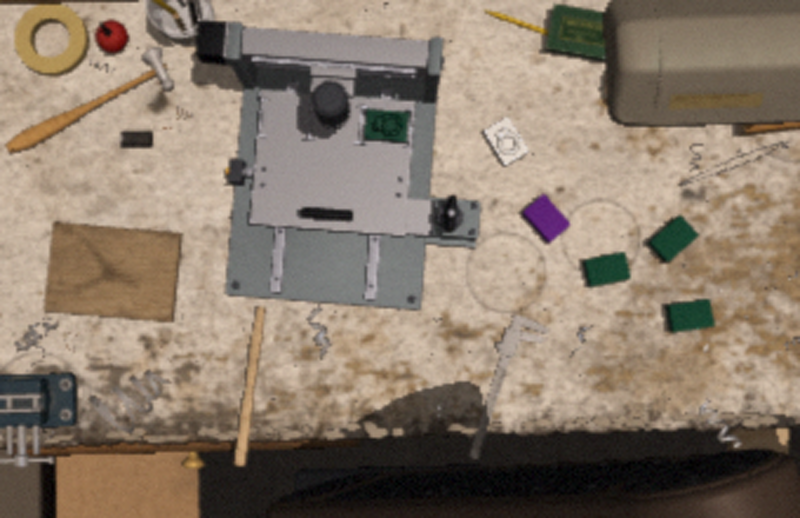

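View pics/b.png

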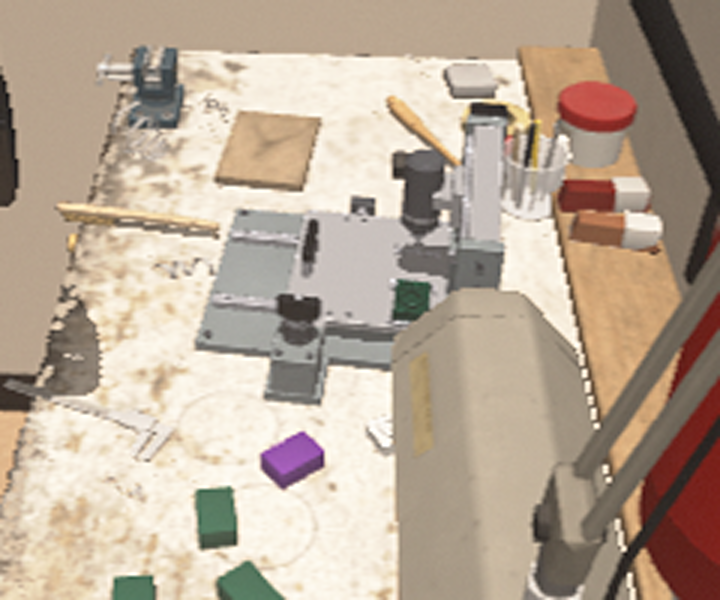

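The top view shows one carving in the right pocket (crop 387,126) and three green blocks (606,268; 672,239; 690,315). There is a purple block at 545,218 and a white look-alike at 505,141. The grip is at (451,213) and the handle at (326,214).

Run:
```python
from h import *
im=cv2.imread('pics/top0.png')[:,:,::-1].astype(int); d=np.load('d0.npy')
f,cx,cy,R,t=m=cam('top')
v,u=np.mgrid[:400,:640]; c=np.stack([(u-cx)/f*d,(v-cy)/f*d,d],-1); W=(c-t)@R
g=im.sum(2)
def rect(mask,n):
    P=W[mask]; 
    if len(P)<5: print(n,'none');return
    r=cv2.minAreaRect(P[:,:2].astype(np.float32)); print(n,len(P),np.round(r[0],1),np.round(r[1],1),round(r[2],1),'med',np.round(np.median(P,0),1))
box=lambda u0,u1,v0,v1:(u>=u0)&(u<=u1)&(v>=v0)&(v<=v1)
rect(box(285,312,176,186)&(g<150)&(W[...,2]>60),'handle')
rect(box(343,358,170,192)&(W[...,2]>95),'grip')
rect(box(343,358,170,192)&(W[...,2]>105),'grip_hi')
rect(box(255,345,190,222)&(W[...,2]>12)&(W[...,2]<35),'bed?')
green=(im[...,1]>im[...,0]+15)&(im[...,1]>im[...,2]+5)
for n,b in dict(w1=(405,431,195,215),w2=(432,460,180,204),w3=(440,468,214,234),carv=(310,340,130,155)).items(): rect(box(*b)&green,n)
rect(box(175,240,180,230)&(im[...,0]>im[...,2]+30)&(W[...,2]>6)&(W[...,2]<18),'board')
rect(box(250,345,140,195)&(W[...,2]>34)&(W[...,2]<48),'plate')
print(np.round(W[160:190:6,260:350:10,2]))
```

```text
handle 78 [560.2  60. ] [60.9 11.4] 84.2 med [559.9  61.3  77.1]
grip 62 [481.6 -60.9] [ 17.7 193.6] 68.3 med [552.1 -88.7 110.5]
grip_hi 55 [481.6 -60.9] [ 17.7 193.6] 68.3 med [552.7 -89.1 110.9]
bed? 2023 [490.3  59.5] [266.3  96.4] 88.3 med [496.9  59.9  16.2]
w1 193 [ 452.3 -163.3] [ 35.3 312.6] 14.9 med [ 485.5 -288.5   24.8]
w2 204 [ 453.6 -211.9] [ 43.3 405. ] 22.8 med [ 521.7 -372.8   24.5]
w3 206 [ 404.8 -217.3] [ 34.1 400.6] 6.4 med [ 423.8 -389.7   24.7]
carv 211 [671.7 -15.8] [51.4 35.7] 82.6 med [669.8 -16.2  58.3]
board 2010 [502.2 339.1] [196.2 150.6] 88.4 med [500.3 338.8  12.7]
plate 3028 [609.1  57.7] [165.8 256.9] 2.7 med [608.5  54.2  41.1]
[[  47.   41.   41.   37.   44.   45.   39.   42.   13.]
 [  42.   34.   44.   37.   39.   39.   36.   39. 1486.]
 [  12.   44.   40.   40.   38.   41.   42.   40.   13.]
 [  16.   41.   45.   80.   41.   43.   36. 1486.   38.]
 [  16.   40.   42.   38.   40.   36.   42.   42.   42.]]
```

```bash
cat >> h.py <<'E'
YAW=-6.0
MO=np.array([677.5,47.8])   # mill origin xy
def rot(a): a=np.radians(a); return np.array([[np.cos(a),-np.sin(a)],[np.sin(a),np.cos(a)]])
def mill(x,y): return rot(YAW)@[x,y]+MO
def state():
    o=ctrl.get_obs(); R=np.array(o['ee_rot']); return np.array(o['ee_pos']),np.degrees(np.arctan2(R[1,0],R[0,0])),o
def plan(wps,start=None,vmax=48,wmax=8.4):
    """wps: list of (x,y,z,yaw,claw[,hold rows]); prints increments"""
    p,y,_=state() if start is None else (np.array(start[:3],float),start[3],0)
    rows=[]
    for w in wps:
        q=np.array(w[:3],float); dy=w[3]-y; v=w[6] if len(w)>6 else vmax
        n=max(1,int(np.ceil(max(np.linalg.norm(q-p)/v,abs(dy)/wmax))))
        if np.linalg.norm(q-p)<.05 and abs(dy)<.05: n=0
        for i in range(n):
            a=np.radians(y+dy*i/n); s=(q-p)/n
            rows.append([w[4],round((np.cos(a)*s[0]+np.sin(a)*s[1])/1e3,4),round((np.sin(a)*s[0]-np.cos(a)*s[1])/1e3,4),round(-s[2]/1e3,4),0,0,round(-np.radians(dy/n),3)])
        rows+=[[w[4],0,0,0,0,0,0]]*(w[5] if len(w)>5 else 0)
        p,y=q,w[3]
    for i in range(0,len(rows),8): print(str(rows[i:i+8]).replace(' ',''))
E
python3 - <<'E'
from h import *
p,y,o=state(); f,cx,cy,R,t=cam('wrist'); E=np.array(o['ee_rot'])
print('cam in tool',E.T@(-R.T@t-p), 'axes',(R@E).round(2),f)
x,y_=mill(-110,-150); print(x,y_)
plan([(x,y_,210,174,50)])
E
```

```text
cam in tool [  71.02910128    0.65154357 -131.60769241] axes [[-0.    1.    0.  ]
 [-0.96 -0.   -0.28]
 [-0.28 -0.    0.96]] 301.96062825406466
552.4233220193419 -89.88015334579912
[[50,np.float64(0.0259),np.float64(-0.0188),np.float64(0.0017),0,0,np.float64(-0.142)],[50,np.float64(0.0283),np.float64(-0.0149),np.float64(0.0017),0,0,np.float64(-0.142)],[50,np.float64(0.0301),np.float64(-0.0108),np.float64(0.0017),0,0,np.float64(-0.142)],[50,np.float64(0.0313),np.float64(-0.0064),np.float64(0.0017),0,0,np.float64(-0.142)],[50,np.float64(0.0319),np.float64(-0.0019),np.float64(0.0017),0,0,np.float64(-0.142)],[50,np.float64(0.0319),np.float64(0.0026),np.float64(0.0017),0,0,np.float64(-0.142)],[50,np.float64(0.0312),np.float64(0.0071),np.float64(0.0017),0,0,np.float64(-0.142)],[50,np.float64(0.0299),np.float64(0.0114),np.float64(0.0017),0,0,np.float64(-0.142)]]
[[50,np.float64(0.0279),np.float64(0.0156),np.float64(0.0017),0,0,np.float64(-0.142)],[50,np.float64(0.0255),np.float64(0.0194),np.float64(0.0017),0,0,np.float64(-0.142)],[50,np.float64(0.0225),np.float64(0.0228),np.float64(0.0017),0,0,np.float64(-0.142)],[50,np.float64(0.019),np.float64(0.0257),np.float64(0.0017),0,0,np.float64(-0.142)],[50,np.float64(0.0152),np.float64(0.0281),np.float64(0.0017),0,0,np.float64(-0.142)],[50,np.float64(0.011),np.float64(0.03),np.float64(0.0017),0,0,np.float64(-0.142)],[50,np.float64(0.0067),np.float64(0.0313),np.float64(0.0017),0,0,np.float64(-0.142)],[50,np.float64(0.0022),np.float64(0.0319),np.float64(0.0017),0,0,np.float64(-0.142)]]
[[50,np.float64(-0.0024),np.float64(0.0319),np.float64(0.0017),0,0,np.float64(-0.142)],[50,np.float64(-0.0068),np.float64(0.0312),np.float64(0.0017),0,0,np.float64(-0.142)],[50,np.float64(-0.0112),np.float64(0.0299),np.float64(0.0017),0,0,np.float64(-0.142)]]
```

>>> move_arm(increments=[[50,0.026,-0.019,0,0,0,-0.142],[50,0.028,-0.015,0,0,0,-0.142],[50,0.03,-0.011,0,0,0,-0.142],[50,0.031,-0.006,0,0,0,-0.142],[50,0.032,-0.002,0,0,0,-0.142],[50,0.032,0.003,0,0,0,-0.142],[50,0.031,0.007,0,0,0,-0.142],[50,0.03,0.011,0,0,0,-0.142]])

```text
clock: 1.9
ee_pos: [352.7, -378.3, 242.5]
ee_rot: [[0.091, 0.996, 0.0], [0.996, -0.091, -0.0], [-0.0, 0.0, -1.0]]
ft_force: [0.9, -0.4, 0.9]
opening: 0.497
gripper_force: 0.0
```

>>> move_arm(increments=[[50,0.028,0.016,0,0,0,-0.142],[50,0.025,0.019,0,0,0,-0.142],[50,0.022,0.023,0,0,0,-0.142],[50,0.019,0.026,0,0,0,-0.142],[50,0.015,0.028,0,0,0,-0.142],[50,0.011,0.03,0,0,0,-0.142],[50,0.007,0.031,0,0,0,-0.142],[50,0.002,0.032,0,0,0,-0.142]])

```text
clock: 2.7
ee_pos: [498.7, -168.8, 242.4]
ee_rot: [[-0.865, 0.502, 0.0], [0.502, 0.865, -0.0], [-0.0, -0.0, -1.0]]
ft_force: [1.2, -0.3, 0.9]
opening: 0.504
gripper_force: 0.0
```

>>> move_arm(increments=[[50,-0.002,0.032,0.01,0,0,-0.142],[50,-0.007,0.031,0.01,0,0,-0.142],[50,-0.011,0.03,0.01,0,0,-0.142],[50,0,0,0,0,0,0]])

```text
clock: 3.1
ee_pos: [553.3, -88.5, 211.1]
ee_rot: [[-0.995, 0.098, -0.001], [0.098, 0.995, 0.001], [0.001, 0.001, -1.0]]
ft_force: [-0.3, -0.5, 0.6]
opening: 0.497
gripper_force: 0.0
```

```bash
sed -i 's/rows.append(\[w\[4\],round(/rows.append([w[4],rd(/; s/,round((np.sin/,rd((np.sin/; s/,round(-s\[2\]/,rd(-s[2]/; s/round(-np.radians(dy\/n),3)/rd(-np.radians(dy\/n))/; s/\/1e3,4)/\/1e3)/g' h.py; echo 'rd=lambda v: round(float(v),4)+0.0' >> h.py
python3 - <<'E'
from h import *
p,y,o=state(); print(p,y,o['qpos'].round(1))
m=cam('wrist'); im,d=save('wrist','w1.png')
for th in ['plunger_grip','carriage_handle']:
  for r in ctrl.masks_of('wrist',th)[:3]:
    P=pts('wrist',d,r['region'],m); print(th,r['conf'],np.round(r['box']),np.median(P,0))
f,cx,cy,R,t=m
v,u=np.mgrid[:400,:640]; c=np.stack([(u-cx)/f*d,(v-cy)/f*d,d],-1); W=(c-t)@R
np.save('W1.npy',W)
k=(d>0)&(np.hypot(W[...,0]-552,W[...,1]+90)<32)&(W[...,2]>105)&(W[...,2]<118)
P=W[k]; print(len(P),cv2.minAreaRect(P[:,:2].astype(np.float32)),np.median(P,0))
E
```

```text
[553.34576989 -88.45845067 211.05627901] 174.3505508917691 [ -15.8   24.9  100.6    0.    54.6 -100.2]
plunger_grip 0.68 [313. 202.  18.  60.] [550.87717243 -89.4673051  109.03552451]
carriage_handle 0.7 [428. 232. 257. 153.] [602.40947779  57.699524    40.11131957]
667 ((553.277587890625, -89.65831756591797), (10.943221092224121, 43.475006103515625), 82.77234649658203) [551.62414043 -89.48055457 109.24418022]
```

View pics/w1.png

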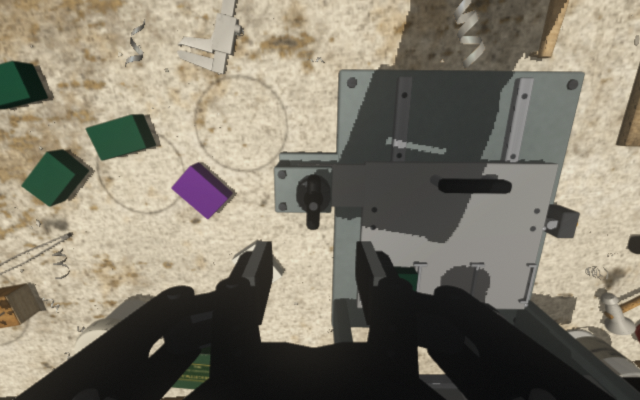

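>>> move_arm(increments=[[50,0,-0.001,0.04,0,0,0],[50,0,0,0.04,0,0,0],[50,0,0,0.023,0,0,0],[50,0,0,0.01,0,0,0],[0,0,0,0,0,0,0],[0,0,0,0,0,0,0],[0,0,0,0,0,0,0],[0,0,0,0,0,0,0]])

```text
clock: 4.05
ee_pos: [552.7, -89.6, 100.6]
ee_rot: [[-0.994, 0.106, 0.002], [0.106, 0.994, 0.003], [-0.001, 0.003, -1.0]]
ft_force: [5.0, 24.7, -2.8]
opening: 0.113
gripper_force: 62.1
```

Run:
```python
from h import *
W=np.load('W1.npy')
def rect(k,n):
    P=W[k]; r=cv2.minAreaRect(P[:,:2].astype(np.float32)); print(n,len(P),np.round(r[0],1),np.round(r[1],1),round(r[2],1),np.median(P,0).round(1))
b=lambda x0,x1,y0,y1,z0,z1:(W[...,0]>x0)&(W[...,0]<x1)&(W[...,1]>y0)&(W[...,1]<y1)&(W[...,2]>z0)&(W[...,2]<z1)
rect(b(540,585,15,110,68,84),'handle')
rect(b(400,545,-90,220,12,22),'bed')
o=ctrl.get_obs(); print(o['ee_pos'],o['qpos'].round(1),o['opening'],o['gripper_force'],o['ft_force'])
```

```text
handle 922 [561.2  59.6] [63.2 11.4] 83.9 [560.3  57.5  75.3]
bed 19485 [472.3  53.3] [282.9 145.3] 88.3 [494.8  65.1  14. ]
[552.70443852 -89.60387782 100.63632823] [ -16.    33.4  106.4    0.3   40.2 -100.1] 0.11313638630452616 62.10326135158539 [ 5.01192449 24.72541053 -2.82796791]
```

>>> move_arm(increments=[[0,0,0.001,-0.004,0,0,0],[0,0,0,-0.004,0,0,0],[0,0,0,-0.004,0,0,0],[0,0,0,-0.004,0,0,0],[0,0,0,0,0,0,0],[0,0,0,0,0,0,0]])

```text
clock: 4.65
ee_pos: [552.7, -89.3, 116.0]
ee_rot: [[-0.994, 0.106, 0.001], [0.106, 0.994, 0.002], [-0.001, 0.002, -1.0]]
ft_force: [5.8, 14.9, -12.0]
opening: 0.119
gripper_force: 61.1
```

>>> move_arm(increments=[[0,0,0,0,0,0,0.133],[0,0,0,0,0,0,0.133],[0,0,0,0,0,0,0.133],[0,0,0,0,0,0,0.133],[0,0,0,0,0,0,0.133],[0,0,0,0,0,0,0.133],[0,0,0,0,0,0,0.133],[0,0,0,0,0,0,0.133]])

```text
clock: 5.45
ee_pos: [553.3, -88.3, 116.0]
ee_rot: [[-0.384, 0.923, 0.002], [0.923, 0.384, 0.003], [0.002, 0.004, -1.0]]
ft_force: [11.0, 26.5, -13.1]
opening: 0.111
gripper_force: 61.0
```

>>> move_arm(increments=[[0,0,0,0,0,0,0],[0,0,0,0,0,0,0]])

```text
clock: 5.65
ee_pos: [553.2, -88.2, 116.0]
ee_rot: [[-0.389, 0.921, 0.002], [0.921, 0.389, 0.003], [0.002, 0.003, -1.0]]
ft_force: [10.6, 25.5, -12.7]
opening: 0.112
gripper_force: 61.1
```

>>> move_arm(increments=[[0,0,0,0.003,0,0,0],[0,0,0,0.003,0,0,0],[0,0,0,0,0,0,0],[0,0,0,0,0,0,0]])

```text
clock: 6.05
ee_pos: [553.3, -88.2, 110.8]
ee_rot: [[-0.39, 0.921, 0.003], [0.921, 0.39, 0.003], [0.002, 0.004, -1.0]]
ft_force: [7.5, 26.5, -3.6]
opening: 0.116
gripper_force: 62.5
```

Run:
```python
from h import *
p,y,o=state()
plan([(p[0],p[1],p[2],y,45,3),(p[0],p[1],160,y,45),(561,59.7,140,84,50),(561,59.7,63,84,50),(561,59.7,63,84,0,4)])
```

```text
[[45,0,0,0,0,0,0],[45,0,0,0,0,0,0],[45,0,0,0,0,0,0],[45,0.0,0.0,-0.0246,0,0,0.0],[45,0.0,0.0,-0.0246,0,0,0.0],[50,0.0333,0.0162,0.005,0,0,0.1262],[50,0.0351,0.0119,0.005,0,0,0.1262],[50,0.0363,0.0073,0.005,0,0,0.1262]]
[[50,0.0369,0.0027,0.005,0,0,0.1262],[50,0.0,0.0,0.0385,0,0,0.0],[50,0.0,0.0,0.0385,0,0,0.0],[0,0,0,0,0,0,0],[0,0,0,0,0,0,0],[0,0,0,0,0,0,0],[0,0,0,0,0,0,0]]
```

>>> move_arm(increments=[[45,0,0,0,0,0,0],[45,0,0,0,0,0,0],[45,0,0,0,0,0,0],[45,0,0,-0.025,0,0,0],[45,0,0,-0.025,0,0,0],[50,0.033,0.016,0.005,0,0,0.126],[50,0.035,0.012,0.005,0,0,0.126],[50,0.036,0.007,0.005,0,0,0.126]])

```text
clock: 6.85
ee_pos: [558.0, 19.7, 145.0]
ee_rot: [[-0.016, 1.0, 0.002], [1.0, 0.016, -0.0], [-0.0, 0.002, -1.0]]
ft_force: [-0.3, -0.4, -0.2]
opening: 0.502
gripper_force: 0.0
```

>>> move_arm(increments=[[50,0.037,0.003,0.005,0,0,0.126],[50,0,0,0,0,0,0]])

```text
clock: 7.05
ee_pos: [559.8, 59.2, 139.3]
ee_rot: [[0.105, 0.994, 0.0], [0.994, -0.105, 0.0], [0.0, 0.0, -1.0]]
ft_force: [-0.4, -0.2, 0.4]
opening: 0.498
gripper_force: 0.0
```

Run:
```python
from h import *
p,y,o=state(); print(p,y)
m=cam('wrist'); im,d=save('wrist','w2.png'); f,cx,cy,R,t=m
v,u=np.mgrid[:400,:640]; c=np.stack([(u-cx)/f*d,(v-cy)/f*d,d],-1); W=(c-t)@R
k=(d>0)&(np.hypot(W[...,0]-552,W[...,1]+90)<40)&(W[...,2]>100)&(W[...,2]<140)
P=W[k]; print(len(P)); 
if len(P): print(cv2.minAreaRect(P[:,:2].astype(np.float32)),np.percentile(P[:,2],[50,95]))
plan([(561,59.7,63,84,50),(561,59.7,63,84,0,4)])
```

```text
[559.75750193  59.20207739 139.30561789] 83.95720224052292
0
[[50,0.0011,0.0004,0.0382,0,0,0.002],[50,0.0011,0.0004,0.0382,0,0,0.002],[0,0,0,0,0,0,0],[0,0,0,0,0,0,0],[0,0,0,0,0,0,0],[0,0,0,0,0,0,0]]
```

View pics/w2.png

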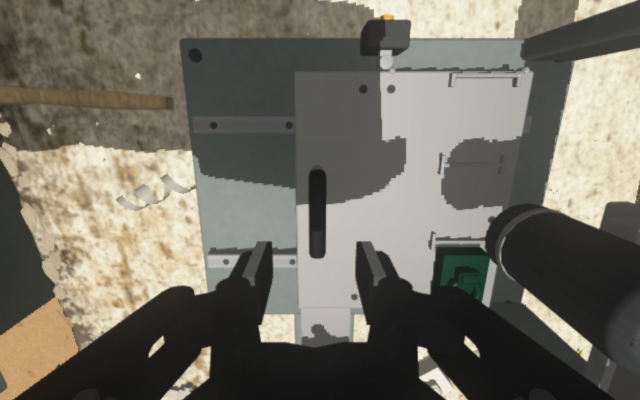

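The handle is centred at (317,212). The left and middle pockets look empty, and the one carving is at (462,275).

>>> move_arm(increments=[[50,0,0.001,0.038,0,0,0],[50,0,0,0.038,0,0,0],[50,0,0,0,0,0,0],[0,0,0,0,0,0,0],[0,0,0,0,0,0,0],[0,0,0,0,0,0,0],[0,0,0,0,0,0,0]])

```text
clock: 7.8
ee_pos: [561.7, 55.6, 65.3]
ee_rot: [[0.103, 0.995, 0.003], [0.995, -0.103, -0.001], [-0.0, 0.003, -1.0]]
ft_force: [-2.5, -3.0, 8.2]
opening: 0.125
gripper_force: 59.7
```

Run:
```python
from h import *
im,d=save('side','s2.png'); a=im[160:280,270:400,::-1]; cv2.imwrite('pics/s2c.png',cv2.resize(a,(650,600),interpolation=cv2.INTER_CUBIC))
```

```text
(no output)
```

View pics/s2c.png

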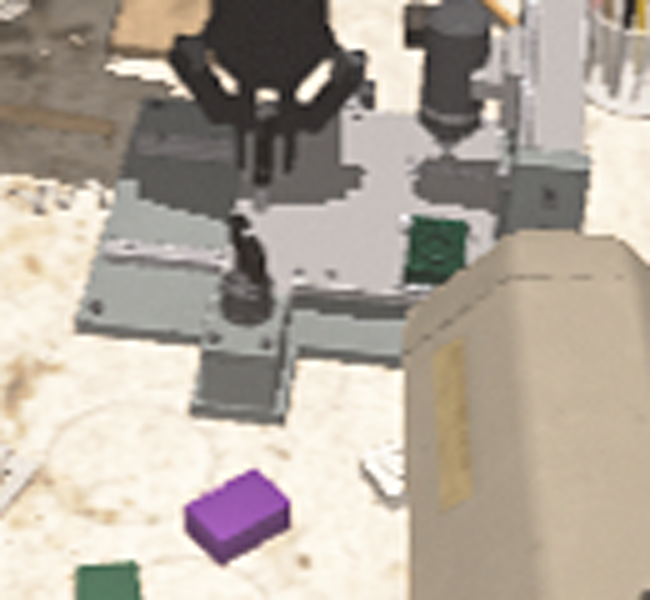

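The plunger is parked and turned (245,260). Now I'll pull the carriage out.

>>> move_arm(increments=[[0,0,-0.007,0,0,0,0],[0,0,-0.015,0,0,0,0],[0,0,-0.015,0,0,0,0],[0,0,-0.015,0,0,0,0],[0,0,-0.015,0,0,0,0],[0,0,-0.015,0,0,0,0],[0,0,-0.015,0,0,0,0],[0,0,-0.01,0,0,0,0]])

```text
clock: 8.65
ee_pos: [456.9, 66.8, 65.3]
ee_rot: [[0.103, 0.995, 0.008], [0.995, -0.103, -0.0], [0.001, 0.008, -1.0]]
ft_force: [36.3, -8.1, -2.7]
opening: 0.121
gripper_force: 64.2
```

>>> move_arm(increments=[[0,0,-0.002,0,0,0,0],[0,0,0,0,0,0,0],[0,0,0,0,0,0,0]])

```text
clock: 8.95
ee_pos: [457.1, 66.8, 65.3]
ee_rot: [[0.103, 0.995, 0.011], [0.995, -0.103, -0.0], [0.001, 0.011, -1.0]]
ft_force: [13.3, -7.0, 0.9]
opening: 0.124
gripper_force: 64.4
```

Run:
```python
from h import *
p,y,o=state()
q=mill(-105,-63); print(q)
plan([(p[0],p[1],p[2],y,50,3),(p[0],p[1],120,y,50),(q[0],q[1]-0,170,84,60,1)])
```

```text
[566.4899078   -3.87939077]
[[50,0,0,0,0,0,0],[50,0,0,0,0,0,0],[50,0,0,0,0,0,0],[50,0.0,0.0,-0.0273,0,0,0.0],[50,0.0,0.0,-0.0273,0,0,0.0],[60,-0.0197,0.0387,-0.0167,0,0,0.0006],[60,-0.0197,0.0387,-0.0167,0,0,0.0006],[60,-0.0196,0.0387,-0.0167,0,0,0.0006]]
[[60,0,0,0,0,0,0]]
```

>>> move_arm(increments=[[50,0,0,0,0,0,0],[50,0,0,0,0,0,0],[50,0,0,0,0,0,0],[50,0,0,-0.027,0,0,0],[50,0,0,-0.027,0,0,0],[60,-0.02,0.039,-0.017,0,0,0],[60,-0.02,0.039,-0.017,0,0,0],[60,-0.02,0.039,-0.017,0,0,0]])

```text
clock: 9.75
ee_pos: [563.7, -5.1, 169.7]
ee_rot: [[0.102, 0.995, 0.0], [0.995, -0.102, -0.0], [-0.0, 0.0, -1.0]]
ft_force: [0.6, 0.8, -1.0]
opening: 0.603
gripper_force: 0.0
```

>>> move_arm(increments=[[60,0,0,0,0,0,0],[60,0,0,0,0,0,0]])

```text
clock: 9.95
ee_pos: [562.6, -4.7, 168.2]
ee_rot: [[0.104, 0.995, -0.0], [0.995, -0.104, 0.0], [-0.0, -0.0, -1.0]]
ft_force: [-0.3, -1.1, -0.5]
opening: 0.6
gripper_force: 0.0
```

```bash
cat >> h.py <<'E'
def world(name,fn):
    m=cam(name); im,d=save(name,fn); f,cx,cy,R,t=m
    v,u=np.mgrid[:400,:640]; c=np.stack([(u-cx)/f*d,(v-cy)/f*d,d],-1); W=(c-t)@R; W[d<=0]=1e4
    return im.astype(int),W
def rect(W,k,n):
    k=k.astype(np.uint8); k=cv2.morphologyEx(k,cv2.MORPH_OPEN,np.ones((3,3)))
    nn,l,st,_=cv2.connectedComponentsWithStats(k)
    if nn<2: print(n,'none'); return
    P=W[l==1+st[1:,4].argmax()]; r=cv2.minAreaRect(P[:,:2].astype(np.float32)); print(n,len(P),np.round(r[0],1),np.round(r[1],1),round(r[2],1),np.median(P,0).round(1))
def green(im): return (im[...,1]>im[...,0]+15)&(im[...,1]>im[...,2]+5)
def inb(W,x0,x1,y0,y1,z0,z1): return (W[...,0]>x0)&(W[...,0]<x1)&(W[...,1]>y0)&(W[...,1]<y1)&(W[...,2]>z0)&(W[...,2]<z1)
E
python3 - <<'E'
from h import *
p,y,o=state(); print(p,y)
im,W=world('wrist','w3.png')
rect(W,green(im)&inb(W,520,620,-60,60,47,72),'carv')
rect(W,inb(W,430,490,20,120,68,84),'handle')
im,W=world('top','t3.png')
rect(W,green(im)&inb(W,520,620,-60,60,47,72),'carv top')
rect(W,inb(W,430,490,20,120,68,84),'handle top')
rect(W,inb(W,400,640,240,440,7,18)&(im[...,0]>im[...,2]+30),'board')
for n,b in dict(w1=(440,530,-335,-240),w2=(475,570,-420,-325),w3=(380,470,-440,-340)).items(): rect(W,green(im)&inb(W,*b,15,32),n)
E
```

```text
[562.58048758  -4.73281667 168.24938775] 84.04953126632395
carv 1289 [566.  -15.1] [30.1 36.4] 83.3 [565.8 -14.9  56.3]
handle 1680 [458.2  72. ] [63.3 12. ] 84.0 [459.9  73.6  75. ]
carv top none
handle top none
board 1616 [501.2 338.8] [166.  114.6] 83.2 [502.3 340.   12.9]
w1 190 [ 485.5 -287.8] [33.2 51.6] 9.7 [ 485.6 -286.8   24.6]
w2 191 [ 522.3 -374.1] [33.9 51.5] 38.7 [ 522.1 -373.1   24.8]
w3 192 [ 424.3 -390.2] [32.7 52.6] 4.4 [ 423.8 -389.5   25. ]
```

View pics/w3.png

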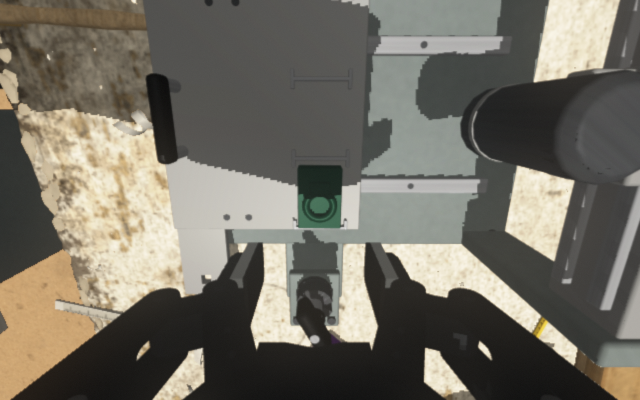

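```bash
sed -i 's/^MO=.*/MO=np.array([679,48.])/' h.py
python3 - <<'E'
from h import *
q=mill(-105,-63); print(q)
plan([(q[0],q[1],53,84,60,1),(q[0],q[1],53,84,0,5),(q[0],q[1],100,84,0,1)])
E
```

```text
[567.9899078   -3.67939077]
[[60,0.0003,0.0021,0.0383,0,0,0.0007],[60,0.0003,0.0021,0.0383,0,0,0.0007],[60,0.0003,0.0021,0.0383,0,0,0.0007],[60,0,0,0,0,0,0],[0,0,0,0,0,0,0],[0,0,0,0,0,0,0],[0,0,0,0,0,0,0],[0,0,0,0,0,0,0]]
[[0,0,0,0,0,0,0],[0,0.0,0.0,-0.047,0,0,0.0],[0,0,0,0,0,0,0]]
```

>>> move_arm(increments=[[60,0,0.002,0.038,0,0,0],[60,0,0.002,0.038,0,0,0],[60,0,0.001,0.038,0,0,0],[60,0,0,0,0,0,0],[0,0,0,0,0,0,0],[0,0,0,0,0,0,0],[0,0,0,0,0,0,0],[0,0,0,0,0,0,0]])

```text
clock: 10.85
ee_pos: [568.0, -4.9, 55.5]
ee_rot: [[0.103, 0.995, 0.002], [0.995, -0.103, -0.0], [-0.0, 0.002, -1.0]]
ft_force: [0.4, -0.5, -0.6]
opening: 0.416
gripper_force: 61.4
```

Run:
```python
from h import *
p,y,o=state()
plan([(p[0],p[1],110,84,0),(501.5,339,90,84,0),(501.5,339,28.5,84,0,1)])
```

```text
[[0,0.0,0.0,-0.0272,0,0,0.0009],[0,0.0,0.0,-0.0272,0,0,0.0009],[0,0.0419,-0.0128,0.0025,0,0,0.0],[0,0.0419,-0.0128,0.0025,0,0,0.0],[0,0.0419,-0.0128,0.0025,0,0,0.0],[0,0.0419,-0.0128,0.0025,0,0,0.0],[0,0.0419,-0.0128,0.0025,0,0,0.0],[0,0.0419,-0.0128,0.0025,0,0,0.0]]
[[0,0.0419,-0.0128,0.0025,0,0,0.0],[0,0.0419,-0.0128,0.0025,0,0,0.0],[0,0.0,0.0,0.0307,0,0,0.0],[0,0.0,0.0,0.0307,0,0,0.0],[0,0,0,0,0,0,0]]
```

>>> move_arm(increments=[[0,0,0,-0.027,0,0,0],[0,0,0,-0.027,0,0,0],[0,0.042,-0.013,0.002,0,0,0],[0,0.042,-0.013,0.002,0,0,0],[0,0.042,-0.013,0.002,0,0,0],[0,0.042,-0.013,0.002,0,0,0],[0,0.042,-0.013,0.002,0,0,0],[0,0.042,-0.013,0.002,0,0,0]])

```text
clock: 11.65
ee_pos: [515.5, 255.5, 97.0]
ee_rot: [[0.103, 0.995, 0.001], [0.995, -0.103, 0.0], [0.0, 0.001, -1.0]]
ft_force: [0.5, -0.0, -0.5]
opening: 0.41
gripper_force: 61.4
```

>>> move_arm(increments=[[0,0.042,-0.013,0.002,0,0,0],[0,0.042,-0.013,0.002,0,0,0],[0,0,0,0.03,0,0,0],[0,0,0,0,0,0,0]])

```text
clock: 12.05
ee_pos: [497.0, 340.4, 60.2]
ee_rot: [[0.101, 0.995, -0.003], [0.995, -0.101, -0.002], [-0.002, -0.003, -1.0]]
ft_force: [-0.1, -0.7, -0.3]
opening: 0.412
gripper_force: 61.4
```

Run:
```python
from h import *
p,y,o=state(); print(p,y,o['gripper_force'],o['opening'])
im,W=world('wrist','w4.png')
rect(W,inb(W,380,640,220,470,4,20)&(im[...,0]>im[...,2]+30),'board')
```

```text
[497.00531442 340.39733176  60.23872895] 84.2217615041435 61.42634153366089 0.4124866299086626
board 24278 [504.6 358.6] [125.  114.2] 83.3 [512.8 383.1  11.9]
```

View pics/w4.png

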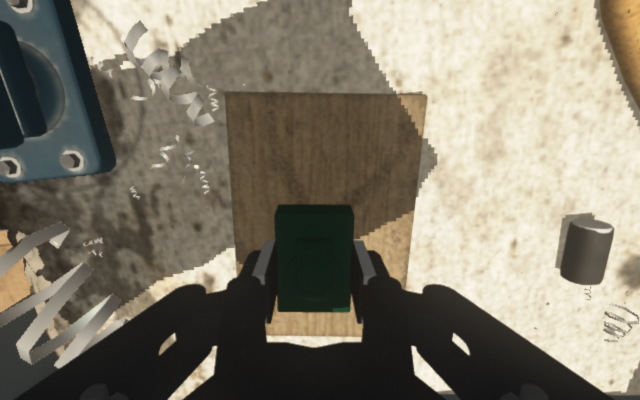

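The carving is held level over the board.

>>> move_arm(increments=[[0,0,0.004,0.016,0,0,0],[0,0,0,0.01,0,0,0],[0,0,0,0.004,0,0,0],[0,0,0,0,0,0,0]])

```text
clock: 12.5
ee_pos: [502.8, 339.0, 31.6]
ee_rot: [[0.104, 0.995, -0.001], [0.995, -0.104, -0.001], [-0.001, -0.001, -1.0]]
ft_force: [1.2, -0.9, -0.5]
opening: 0.414
gripper_force: 61.4
```

Run:
```python
from h import *
plan([(502.8,339,28.3,84,0,1),(502.8,339,28.3,84,60,3),(502.8,339,160,84,60),(480,-290,160,99.7,60,1)],start=(502.8,339,31.6,84))
```

```text
[[0,0.0,0.0,0.0033,0,0,0.0],[0,0,0,0,0,0,0],[60,0,0,0,0,0,0],[60,0,0,0,0,0,0],[60,0,0,0,0,0,0],[60,0.0,0.0,-0.0439,0,0,0.0],[60,0.0,0.0,-0.0439,0,0,0.0],[60,0.0,0.0,-0.0439,0,0,0.0]]
[[60,-0.0449,0.0031,0.0,0,0,-0.0196],[60,-0.0449,0.0022,0.0,0,0,-0.0196],[60,-0.0449,0.0013,0.0,0,0,-0.0196],[60,-0.045,0.0004,0.0,0,0,-0.0196],[60,-0.045,-0.0004,0.0,0,0,-0.0196],[60,-0.0449,-0.0013,0.0,0,0,-0.0196],[60,-0.0449,-0.0022,0.0,0,0,-0.0196],[60,-0.0449,-0.0031,0.0,0,0,-0.0196]]
[[60,-0.0448,-0.004,0.0,0,0,-0.0196],[60,-0.0447,-0.0048,0.0,0,0,-0.0196],[60,-0.0446,-0.0057,0.0,0,0,-0.0196],[60,-0.0445,-0.0066,0.0,0,0,-0.0196],[60,-0.0443,-0.0074,0.0,0,0,-0.0196],[60,-0.0442,-0.0083,0.0,0,0,-0.0196],[60,0,0,0,0,0,0]]
```

>>> move_arm(increments=[[0,0,0,0.003,0,0,0],[0,0,0,0,0,0,0],[60,0,0,0,0,0,0],[60,0,0,0,0,0,0],[60,0,0,0,0,0,0],[60,0,0,-0.044,0,0,0],[60,0,0,-0.044,0,0,0],[60,0,0,-0.044,0,0,0]])

```text
clock: 13.3
ee_pos: [502.5, 339.5, 162.7]
ee_rot: [[0.103, 0.995, -0.001], [0.995, -0.103, -0.0], [-0.0, -0.0, -1.0]]
ft_force: [0.5, -0.6, 0.0]
opening: 0.602
gripper_force: 0.0
```

>>> move_arm(increments=[[60,-0.045,0.003,0,0,0,-0.02],[60,-0.045,0.002,0,0,0,-0.02],[60,-0.045,0.001,0,0,0,-0.02],[60,-0.045,0,0,0,0,-0.02],[60,-0.045,0,0,0,0,-0.02],[60,-0.045,-0.001,0,0,0,-0.02],[60,-0.045,-0.002,0,0,0,-0.02],[60,-0.045,-0.003,0,0,0,-0.02]])

```text
clock: 14.1
ee_pos: [490.6, -22.2, 161.6]
ee_rot: [[-0.058, 0.998, 0.001], [0.998, 0.058, -0.0], [-0.0, 0.001, -1.0]]
ft_force: [2.1, 0.5, 0.3]
opening: 0.597
gripper_force: 0.0
```

>>> move_arm(increments=[[60,-0.045,-0.004,0,0,0,-0.02],[60,-0.045,-0.005,0,0,0,-0.02],[60,-0.045,-0.006,0,0,0,-0.02],[60,-0.044,-0.007,0,0,0,-0.02],[60,-0.044,-0.007,0,0,0,-0.02],[60,-0.044,-0.008,0,0,0,-0.02],[60,0,0,0,0,0,0]])

```text
clock: 14.8
ee_pos: [482.4, -294.7, 161.3]
ee_rot: [[-0.173, 0.985, 0.001], [0.985, 0.173, -0.002], [-0.002, 0.001, -1.0]]
ft_force: [0.8, 0.8, -0.3]
opening: 0.598
gripper_force: 0.0
```

Run:
```python
from h import *
p,y,o=state(); print(p,y,o['qpos'].round(1))
im,W=world('wrist','w5.png')
g=(im[...,1]>im[...,0]+8)&(im[...,1]>im[...,2]+3)
for n,b in dict(w1=(440,530,-335,-240),w2=(475,570,-420,-325),w3=(380,470,-440,-340)).items(): rect(W,g&inb(W,*b,18,32),n)
im,W=world('top','t5.png')
g=(im[...,1]>im[...,0]+8)&(im[...,1]>im[...,2]+3)
rect(W,g&inb(W,420,590,260,420,18,45),'carv')
rect(W,inb(W,400,640,240,460,7,18)&(im[...,0]>im[...,2]+30),'board')
cv2.imwrite('pics/t5c.png',cv2.resize(im[130:250,170:330,::-1].astype(np.uint8),(800,600),interpolation=cv2.INTER_CUBIC))
```

```text
[ 482.36739669 -294.70447183  161.34444928] 99.95292270601708 [-38.1  28.8 102.9  -0.   48.2 -48. ]
w1 1657 [ 487.  -288.3] [34.8 52.2] 10.9 [ 484.6 -292.2   23.7]
w2 1623 [ 523.1 -373.4] [35.3 52.3] 40.1 [ 522.7 -372.3   23.6]
w3 98 [ 411.8 -373.2] [11.1 13.2] 6.8 [ 409.3 -370.4   23.2]
carv 199 [502.1 337.4] [51.7 33.3] 87.6 [502.2 337.3  30.1]
board 1484 [501.  339.3] [166.8 114.1] 83.8 [506.2 340.3  12.9]
```

View pics/t5c.png

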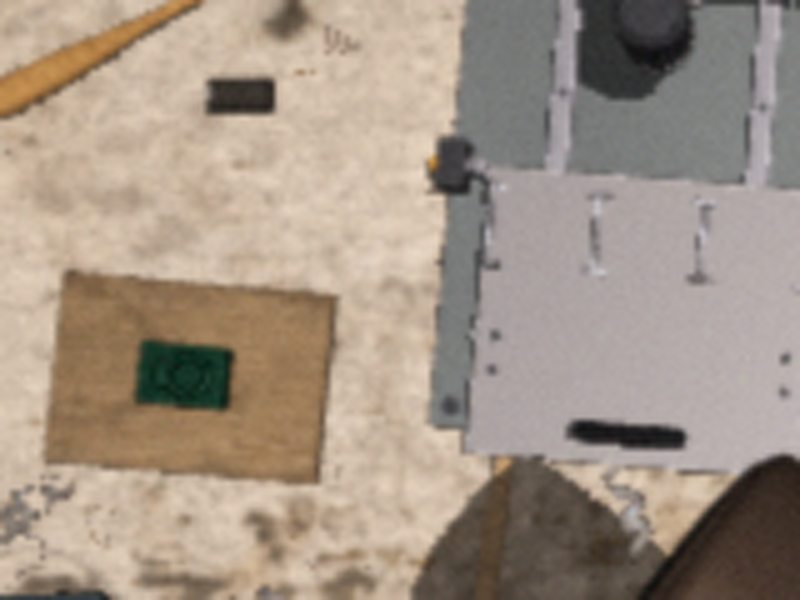

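Run:
```python
from h import *
def ray(m,u,v,z):
    f,cx,cy,R,t=m; c=-R.T@t; d=R.T@np.array([(u-cx)/f,(v-cy)/f,1]); return (c+d*(z-c[2])/d[2])[:2]
T=cam('top'); A=ray(T,170+597/5,130+236/5,45); B=ray(T,170+702/5,130+241/5,45); print('top',A,B,(A+B)/2)
# wrist at w3
f,cx,cy,R,t=cam('wrist'); p,y,o=state(); E=np.array(o['ee_rot']); Rt=R@E; ct=E.T@(-R.T@t-p)
a=np.radians(84.05); E3=np.array([[np.cos(a),np.sin(a),0],[np.sin(a),-np.cos(a),0],[0,0,-1]]); R3=Rt@E3.T; c3=np.array([562.58,-4.73,168.25])+E3@ct
M=(f,cx,cy,R3,-R3@c3)
im=cv2.imread('pics/w3.png'); cv2.imwrite('pics/w3c.png',cv2.resize(im[60:240,270:390],(400,600),interpolation=cv2.INTER_CUBIC))
A=ray(M,322,78,45); B=ray(M,321,157,45); print('wrist',A,B,(A+B)/2,'pocket2 est',mill(-105,0))
```

```text
top [574.03767768  88.21988451] [569.25973456  26.61495034] [571.64870612  57.41741743]
wrist [578.75173365  90.75428362] [571.9374059   29.06671674] [575.34456977  59.91050018] pocket2 est [574.57520099  58.97548864]
```

View pics/w3c.png

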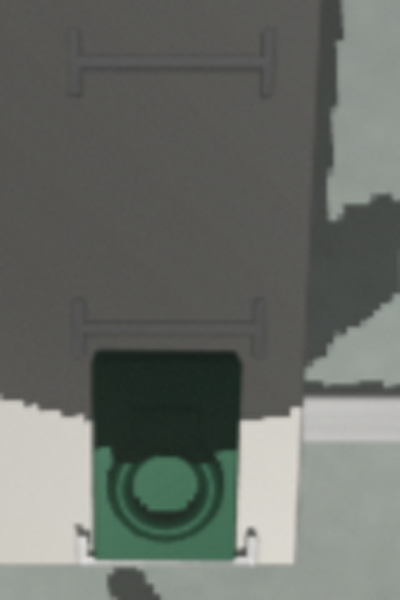

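```bash
sed -i 's/^MO=.*/MO=np.array([679.5,48.])/' h.py
python3 - <<'E'
from h import *
for y in(63,0,-63):print(mill(-105,y))
plan([(487,-288.3,15,100.9,60,1),(487,-288.3,15,100.9,0,4)])
E
```

```text
[581.66049417 121.63036805]
[575.07520099  58.97548864]
[568.4899078   -3.67939077]
[[60,0.0004,0.0013,0.0365,0,0,-0.0038],[60,0.0003,0.0013,0.0365,0,0,-0.0038],[60,0.0003,0.0013,0.0365,0,0,-0.0038],[60,0.0003,0.0013,0.0365,0,0,-0.0038],[60,0,0,0,0,0,0],[0,0,0,0,0,0,0],[0,0,0,0,0,0,0],[0,0,0,0,0,0,0]]
[[0,0,0,0,0,0,0]]
```

>>> move_arm(increments=[[60,0,0.001,0.036,0,0,-0.004],[60,0,0.001,0.036,0,0,-0.004],[60,0.001,0.001,0.036,0,0,-0.004],[60,0,0.001,0.036,0,0,-0.004],[60,0,0,0,0,0,0],[0,0,0,0,0,0,0],[0,0,0,0,0,0,0],[0,0,0,0,0,0,0]])

```text
clock: 15.7
ee_pos: [487.0, -288.6, 19.2]
ee_rot: [[-0.192, 0.981, 0.002], [0.981, 0.192, -0.002], [-0.002, 0.002, -1.0]]
ft_force: [0.2, -0.5, -0.4]
opening: 0.42
gripper_force: 62.1
```

>>> move_arm(increments=[[0,0,0,0,0,0,0],[0,0,0,0,0,0,0]])

```text
clock: 15.9
ee_pos: [486.7, -288.6, 18.3]
ee_rot: [[-0.192, 0.981, 0.001], [0.981, 0.192, -0.001], [-0.001, 0.001, -1.0]]
ft_force: [0.6, 2.6, 8.8]
opening: 0.414
gripper_force: 63.3
```

Run:
```python
from h import *
p,y,o=state(); print(p,y,o['opening'],o['gripper_force'])
q=mill(-105,63)
plan([(p[0],p[1],165,y,0),(q[0],q[1],150,84,0),(q[0],q[1],75,84,0,1)])
```

```text
[ 486.65623941 -288.64684609   18.32586   ] 101.05297147252894 0.41417395057655 63.32284927368164
[[0,0.0,0.0,-0.0367,0,0,0.0],[0,0.0,0.0,-0.0367,0,0,0.0],[0,0.0,0.0,-0.0367,0,0,0.0],[0,0.0,0.0,-0.0367,0,0,0.0],[0,0.0427,0.0191,0.0017,0,0,0.0331],[0,0.0433,0.0177,0.0017,0,0,0.0331],[0,0.0439,0.0162,0.0017,0,0,0.0331],[0,0.0444,0.0148,0.0017,0,0,0.0331]]
[[0,0.0449,0.0133,0.0017,0,0,0.0331],[0,0.0453,0.0118,0.0017,0,0,0.0331],[0,0.0456,0.0103,0.0017,0,0,0.0331],[0,0.046,0.0088,0.0017,0,0,0.0331],[0,0.0462,0.0073,0.0017,0,0,0.0331],[0,0.0,0.0,0.0375,0,0,0.0],[0,0.0,0.0,0.0375,0,0,0.0],[0,0,0,0,0,0,0]]
```

>>> move_arm(increments=[[0,0,0,-0.037,0,0,0],[0,0,0,-0.037,0,0,0],[0,0,0,-0.037,0,0,0],[0,0,0,-0.037,0,0,0],[0,0.043,0.019,0.002,0,0,0.033],[0,0.043,0.018,0.002,0,0,0.033],[0,0.044,0.016,0.002,0,0,0.033],[0,0.044,0.015,0.002,0,0,0.033]])

```text
clock: 16.7
ee_pos: [528.7, -104.7, 157.7]
ee_rot: [[-0.059, 0.998, 0.001], [0.998, 0.059, -0.0], [-0.0, 0.001, -1.0]]
ft_force: [0.8, -0.2, 0.5]
opening: 0.414
gripper_force: 62.2
```

>>> move_arm(increments=[[0,0.045,0.013,0.002,0,0,0.033],[0,0.045,0.012,0.002,0,0,0.033],[0,0.046,0.01,0.002,0,0,0.033],[0,0.046,0.009,0.002,0,0,0.033],[0,0.046,0.007,0.002,0,0,0.033],[0,0,0,0.037,0,0,0],[0,0,0,0.035,0,0,0],[0,0,0,0,0,0,0]])

```text
clock: 17.5
ee_pos: [578.9, 121.8, 71.9]
ee_rot: [[0.103, 0.995, -0.007], [0.995, -0.103, -0.001], [-0.001, -0.006, -1.0]]
ft_force: [-1.2, -1.0, -0.1]
opening: 0.418
gripper_force: 62.2
```

Run:
```python
from h import *
p,y,o=state(); print(p,y,o['opening'],o['gripper_force'],o['ft_force'])
im,W=world('wrist','w6.png')
rect(W,green(im)&inb(W,520,640,60,190,60,110),'held')
q=mill(-105,63)
plan([(q[0],q[1],59.5,84,0,1)])
```

```text
[578.87624616 121.81716591  71.88726947] 84.07546002237432 0.41823062351819473 62.23052144050598 [-1.18520771 -0.99743865 -0.10774116]
held 8127 [578.7 120.5] [53.  35.4] 83.0 [579.  125.3  77.1]
[[0,0.0002,0.0016,0.0147,0,0,0.0008],[0,0,0,0,0,0,0]]
```

View pics/w6.png

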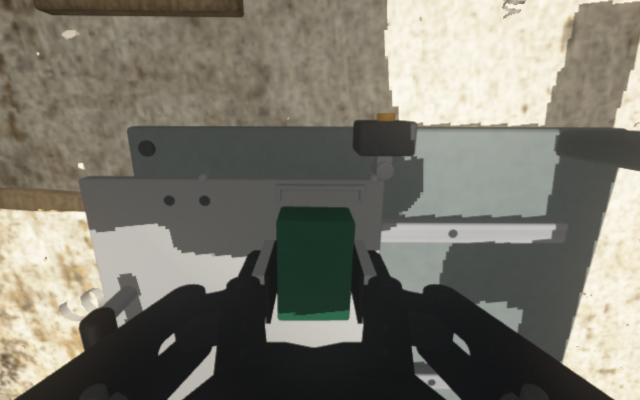

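The block is held flat over pocket 1. Its rim is centred at column 320 and the block at 316, which matches the small correction I'm making.

>>> move_arm(increments=[[0,0.001,0.002,0.004,0,0,0],[0,0,0,0.005,0,0,0],[0,0,0,0.003,0,0,0],[0,0,0,0.001,0,0,0],[0,0,0,0,0,0,0]])

```text
clock: 18.05
ee_pos: [583.1, 122.4, 62.5]
ee_rot: [[0.104, 0.995, 0.0], [0.995, -0.104, -0.0], [-0.0, 0.0, -1.0]]
ft_force: [0.4, 0.8, 0.2]
opening: 0.415
gripper_force: 62.2
```

>>> move_arm(increments=[[0,0,-0.001,0.002,0,0,0],[0,0,0,0.001,0,0,0],[0,0,0,0,0,0,0]])

```text
clock: 18.35
ee_pos: [581.9, 122.6, 59.2]
ee_rot: [[0.104, 0.995, -0.0], [0.995, -0.104, -0.0], [-0.0, -0.0, -1.0]]
ft_force: [0.9, -0.1, -0.8]
opening: 0.417
gripper_force: 62.2
```

Run:
```python
from h import *
p=(581.9,122.6,59.2)
plan([(*p,84,60,3),(*p[:2],160,84,60),(523,-373.4,150,130.1,60),(523,-373.4,17,130.1,60,1),(523,-373.4,17,130.1,0,4)],start=(*p,84))
```

```text
[[60,0,0,0,0,0,0],[60,0,0,0,0,0,0],[60,0,0,0,0,0,0],[60,0.0,0.0,-0.0336,0,0,0.0],[60,0.0,0.0,-0.0336,0,0,0.0],[60,0.0,0.0,-0.0336,0,0,0.0],[60,-0.0454,-0.0006,0.0009,0,0,-0.0731],[60,-0.0452,-0.0039,0.0009,0,0,-0.0731]]
[[60,-0.0448,-0.0072,0.0009,0,0,-0.0731],[60,-0.0442,-0.0105,0.0009,0,0,-0.0731],[60,-0.0433,-0.0137,0.0009,0,0,-0.0731],[60,-0.0422,-0.0168,0.0009,0,0,-0.0731],[60,-0.0408,-0.0198,0.0009,0,0,-0.0731],[60,-0.0393,-0.0228,0.0009,0,0,-0.0731],[60,-0.0375,-0.0256,0.0009,0,0,-0.0731],[60,-0.0355,-0.0283,0.0009,0,0,-0.0731]]
[[60,-0.0334,-0.0308,0.0009,0,0,-0.0731],[60,0.0,0.0,0.0443,0,0,0.0],[60,0.0,0.0,0.0443,0,0,0.0],[60,0.0,0.0,0.0443,0,0,0.0],[60,0,0,0,0,0,0],[0,0,0,0,0,0,0],[0,0,0,0,0,0,0],[0,0,0,0,0,0,0]]
[[0,0,0,0,0,0,0]]
```

>>> move_arm(increments=[[60,0,0,0,0,0,0],[60,0,0,0,0,0,0],[60,0,0,0,0,0,0],[60,0,0,-0.034,0,0,0],[60,0,0,-0.034,0,0,0],[60,0,0,-0.034,0,0,0],[60,-0.045,-0.001,0,0,0,-0.073],[60,-0.045,-0.004,0,0,0,-0.073]])

```text
clock: 19.15
ee_pos: [571.0, 32.9, 162.5]
ee_rot: [[-0.048, 0.999, 0.003], [0.999, 0.048, -0.0], [-0.0, 0.003, -1.0]]
ft_force: [1.6, -0.2, 0.1]
opening: 0.604
gripper_force: 0.0
```

>>> move_arm(increments=[[60,-0.045,-0.007,0,0,0,-0.073],[60,-0.044,-0.01,0,0,0,-0.073],[60,-0.043,-0.014,0,0,0,-0.073],[60,-0.042,-0.017,0,0,0,-0.073],[60,-0.041,-0.02,0,0,0,-0.073],[60,-0.039,-0.023,0,0,0,-0.073],[60,-0.038,-0.026,0,0,0,-0.073],[60,-0.036,-0.028,0,0,0,-0.073]])

```text
clock: 19.95
ee_pos: [527.5, -330.0, 161.5]
ee_rot: [[-0.588, 0.809, 0.0], [0.809, 0.588, -0.0], [-0.0, 0.0, -1.0]]
ft_force: [-0.0, -0.9, -0.1]
opening: 0.597
gripper_force: 0.0
```

>>> move_arm(increments=[[60,-0.033,-0.031,0.03,0,0,-0.073],[60,0,0,0.01,0,0,0],[60,0,0,0,0,0,0]])

```text
clock: 20.25
ee_pos: [521.7, -369.6, 121.8]
ee_rot: [[-0.642, 0.767, -0.002], [0.767, 0.642, 0.002], [0.003, -0.0, -1.0]]
ft_force: [0.4, 0.3, 0.4]
opening: 0.599
gripper_force: 0.0
```

Run:
```python
from h import *
im,W=world('wrist','w7.png')
p,y,o=state(); print(p,y,o['qpos'].round(1))
rect(W,green(im)&inb(W,475,570,-425,-325,18,32),'w2')
rect(W,green(im)&inb(W,380,470,-440,-340,18,32),'w3')
im,W=world('top','t7.png')
rect(W,green(im)&inb(W,520,640,60,190,55,75),'in p1'); print(mill(-105,63))
plan([(523,-373.4,17,130.1,60,1),(523,-373.4,17,130.1,0,4)])
```

```text
[ 522.41758634 -368.97248028  123.09286217] 129.98620556912368 [-41.1  36.8  93.6   0.   49.7 -81.1]
w2 1310 [ 528.9 -381.3] [34.  34.4] 41.4 [ 528.9 -383.4   23.9]
w3 3157 [ 425.7 -391. ] [35.  51.9] 7.4 [ 425.6 -389.8   23.6]
in p1 212 [580.9 120.3] [51.2 36. ] 82.8 [579.9 120.1  64.6]
[581.66049417 121.63036805]
[[60,-0.0012,-0.001,0.0356,0,0,-0.0003],[60,-0.0012,-0.001,0.0356,0,0,-0.0003],[60,-0.0012,-0.001,0.0356,0,0,-0.0003],[60,0,0,0,0,0,0],[0,0,0,0,0,0,0],[0,0,0,0,0,0,0],[0,0,0,0,0,0,0],[0,0,0,0,0,0,0]]
```

>>> move_arm(increments=[[60,-0.001,-0.001,0.036,0,0,0],[60,-0.001,-0.001,0.036,0,0,0],[60,-0.001,-0.001,0.034,0,0,0],[60,0,0,0,0,0,0],[0,0,0,0,0,0,0],[0,0,0,0,0,0,0],[0,0,0,0,0,0,0],[0,0,0,0,0,0,0]])

```text
clock: 21.15
ee_pos: [523.1, -374.0, 19.4]
ee_rot: [[-0.644, 0.765, 0.002], [0.765, 0.644, -0.002], [-0.003, 0.0, -1.0]]
ft_force: [-0.5, 1.5, 7.1]
opening: 0.414
gripper_force: 63.1
```

>>> move_arm(increments=[[0,0,0,0,0,0,0]])

```text
clock: 21.25
ee_pos: [523.1, -374.0, 19.4]
ee_rot: [[-0.643, 0.766, 0.002], [0.766, 0.643, -0.002], [-0.003, 0.001, -1.0]]
ft_force: [0.8, 1.6, 8.6]
opening: 0.417
gripper_force: 63.2
```

Run:
```python
from h import *
p,y,o=state(); print(p,y,o['opening'],o['gripper_force'])
q=mill(-105,0)
plan([(p[0],p[1],165,y,0),(q[0],q[1],150,84,0),(q[0],q[1],75,84,0,1)])
```

```text
[ 523.07113846 -374.01076036   19.44877032] 130.04774178394553 0.4166952672794147 63.15620183944702
[[0,0.0,0.0,-0.0364,0,0,0.0],[0,0.0,0.0,-0.0364,0,0,0.0],[0,0.0,0.0,-0.0364,0,0,0.0],[0,0.0,0.0,-0.0364,0,0,0.0],[0,0.0298,0.0318,0.0015,0,0,0.0804],[0,0.0323,0.0293,0.0015,0,0,0.0804],[0,0.0345,0.0267,0.0015,0,0,0.0804],[0,0.0365,0.0238,0.0015,0,0,0.0804]]
[[0,0.0383,0.0208,0.0015,0,0,0.0804],[0,0.0399,0.0176,0.0015,0,0,0.0804],[0,0.0412,0.0144,0.0015,0,0,0.0804],[0,0.0422,0.011,0.0015,0,0,0.0804],[0,0.0429,0.0076,0.0015,0,0,0.0804],[0,0.0434,0.0041,0.0015,0,0,0.0804],[0,0.0,0.0,0.0375,0,0,0.0],[0,0.0,0.0,0.0375,0,0,0.0]]
[[0,0,0,0,0,0,0]]
```

>>> move_arm(increments=[[0,0,0,-0.037,0,0,0],[0,0,0,-0.037,0,0,0],[0,0,0,-0.037,0,0,0],[0,0,0,-0.037,0,0,0],[0,0.03,0.032,0,0,0,0.08],[0,0.032,0.029,0,0,0,0.08],[0,0.034,0.027,0,0,0,0.08],[0,0.036,0.024,0,0,0,0.08]])

```text
clock: 22.05
ee_pos: [543.9, -199.8, 166.6]
ee_rot: [[-0.366, 0.93, 0.001], [0.93, 0.366, -0.001], [-0.001, 0.001, -1.0]]
ft_force: [1.1, -0.0, -0.8]
opening: 0.415
gripper_force: 62.2
```

>>> move_arm(increments=[[0,0.038,0.021,0,0,0,0.08],[0,0.04,0.018,0,0,0,0.08],[0,0.041,0.014,0,0,0,0.08],[0,0.042,0.011,0,0,0,0.08],[0,0.043,0.008,0,0,0,0.08],[0,0.043,0.004,0,0,0,0.08],[0,0,0,0.045,0,0,0],[0,0,0,0.041,0,0,0]])

```text
clock: 22.85
ee_pos: [575.5, 59.4, 80.0]
ee_rot: [[0.099, 0.995, 0.004], [0.995, -0.099, -0.0], [0.0, 0.004, -1.0]]
ft_force: [0.9, -1.0, -1.1]
opening: 0.416
gripper_force: 62.2
```

>>> move_arm(increments=[[0,0,0,0,0,0,0],[0,0,0,0,0,0,0]])

```text
clock: 23.05
ee_pos: [575.2, 57.7, 80.5]
ee_rot: [[0.101, 0.995, -0.0], [0.995, -0.101, -0.0], [-0.0, -0.0, -1.0]]
ft_force: [-0.3, -0.4, -0.5]
opening: 0.42
gripper_force: 62.1
```

Run:
```python
from h import *
p,y,o=state(); print(p,y,o['opening'],o['gripper_force'],o['ft_force'])
im,W=world('wrist','w8.png')
rect(W,green(im)&inb(W,520,640,20,92,70,110),'held')
q=mill(-105,0); print(q)
plan([(q[0],q[1],60.5,84,0,1)])
```

```text
[575.23696261  57.65564121  80.52041905] 84.20099457365443 0.4201322684953731 62.09265947341919 [-0.29438427 -0.42011485 -0.53316063]
held 7971 [575.1  56.3] [53.5 35.4] 83.4 [575.4  60.8  84.7]
[575.07520099  58.97548864]
[[0,0.0014,-0.0009,0.0209,0,0,0.0033],[0,0,0,0,0,0,0]]
```

>>> move_arm(increments=[[0,0.002,0,0.006,0,0,0.003],[0,0,0,0.006,0,0,0],[0,0,0,0.004,0,0,0],[0,0,0,0.003,0,0,0],[0,0,0,0,0,0,0],[0,0,0,0,0,0,0]])

```text
clock: 23.7
ee_pos: [575.2, 59.7, 60.7]
ee_rot: [[0.104, 0.995, -0.0], [0.995, -0.104, -0.0], [-0.0, -0.0, -1.0]]
ft_force: [-0.7, -0.1, -0.5]
opening: 0.414
gripper_force: 62.1
```

Run:
```python
from h import *
p=(575.2,59.7,60.7)
plan([(*p,84,60,3),(*p[:2],160,84,60),(425.5,-391,160,97.4,60),(425.5,-391,120,97.4,60,1)],start=(*p,84))
```

```text
[[60,0,0,0,0,0,0],[60,0,0,0,0,0,0],[60,0,0,0,0,0,0],[60,0.0,0.0,-0.0331,0,0,0.0],[60,0.0,0.0,-0.0331,0,0,0.0],[60,0.0,0.0,-0.0331,0,0,0.0],[60,-0.0464,-0.0102,0.0,0,0,-0.0234],[60,-0.0461,-0.0113,0.0,0,0,-0.0234]]
[[60,-0.0459,-0.0123,0.0,0,0,-0.0234],[60,-0.0456,-0.0134,0.0,0,0,-0.0234],[60,-0.0452,-0.0145,0.0,0,0,-0.0234],[60,-0.0449,-0.0155,0.0,0,0,-0.0234],[60,-0.0445,-0.0166,0.0,0,0,-0.0234],[60,-0.0441,-0.0176,0.0,0,0,-0.0234],[60,-0.0437,-0.0186,0.0,0,0,-0.0234],[60,-0.0432,-0.0196,0.0,0,0,-0.0234]]
[[60,0.0,0.0,0.04,0,0,0.0],[60,0,0,0,0,0,0]]
```

>>> move_arm(increments=[[60,0,0,0,0,0,0],[60,0,0,0,0,0,0],[60,0,0,0,0,0,0],[60,0,0,-0.033,0,0,0],[60,0,0,-0.033,0,0,0],[60,0,0,-0.033,0,0,0],[60,-0.046,-0.01,0,0,0,-0.023],[60,-0.046,-0.011,0,0,0,-0.023]])

```text
clock: 24.5
ee_pos: [545.7, -30.1, 160.8]
ee_rot: [[0.054, 0.999, 0.002], [0.999, -0.054, -0.001], [-0.0, 0.003, -1.0]]
ft_force: [1.1, -0.4, -0.1]
opening: 0.597
gripper_force: 0.0
```

>>> move_arm(increments=[[60,-0.046,-0.012,0,0,0,-0.023],[60,-0.046,-0.013,0,0,0,-0.023],[60,-0.045,-0.014,0,0,0,-0.023],[60,-0.045,-0.016,0,0,0,-0.023],[60,-0.044,-0.017,0,0,0,-0.023],[60,-0.044,-0.018,0,0,0,-0.023],[60,-0.044,-0.019,0,0,0,-0.023],[60,-0.043,-0.02,0,0,0,-0.023]])

```text
clock: 25.3
ee_pos: [423.7, -392.2, 159.9]
ee_rot: [[-0.126, 0.992, 0.0], [0.992, 0.126, -0.0], [-0.0, 0.0, -1.0]]
ft_force: [0.6, 0.4, 0.2]
opening: 0.599
gripper_force: 0.0
```

>>> move_arm(increments=[[60,0,0,0.04,0,0,0],[60,0,0,0,0,0,0],[60,0,0,0,0,0,0]])

```text
clock: 25.6
ee_pos: [424.5, -389.8, 119.8]
ee_rot: [[-0.126, 0.992, -0.001], [0.992, 0.126, 0.001], [0.002, -0.001, -1.0]]
ft_force: [-0.2, -0.2, 0.3]
opening: 0.597
gripper_force: 0.0
```

Run:
```python
from h import *
p,y,o=state(); print(p,y)
im,W=world('top','t9.png')
rect(W,green(im)&inb(W,520,640,25,91,55,75),'in p2'); print(mill(-105,0))
plan([(425.5,-391,17,97.4,60,1),(425.5,-391,17,97.4,0,4)])
```

```text
[ 424.54638793 -389.76099397  119.75388913] 97.22634817696775
in p2 220 [574.  58.] [52.5 36.2] 82.7 [573.9  58.7  64.9]
[575.07520099  58.97548864]
[[60,-0.0004,0.0001,0.0345,0,0,-0.0008],[60,-0.0004,0.0001,0.0345,0,0,-0.0008],[60,-0.0004,0.0001,0.0345,0,0,-0.0008],[60,0,0,0,0,0,0],[0,0,0,0,0,0,0],[0,0,0,0,0,0,0],[0,0,0,0,0,0,0],[0,0,0,0,0,0,0]]
```

>>> move_arm(increments=[[60,-0.001,0.001,0.034,0,0,0],[60,0,0,0.034,0,0,0],[60,0,0,0.034,0,0,0],[60,0,0,0,0,0,0],[0,0,0,0,0,0,0],[0,0,0,0,0,0,0],[0,0,0,0,0,0,0],[0,0,0,0,0,0,0]])

```text
clock: 26.45
ee_pos: [426.5, -391.7, 19.6]
ee_rot: [[-0.126, 0.992, 0.002], [0.992, 0.126, -0.002], [-0.002, 0.002, -1.0]]
ft_force: [0.8, 1.2, 10.3]
opening: 0.415
gripper_force: 61.5
```

>>> move_arm(increments=[[0,0,0,0,0,0,0]])

```text
clock: 26.55
ee_pos: [426.5, -391.8, 19.6]
ee_rot: [[-0.126, 0.992, 0.002], [0.992, 0.126, -0.002], [-0.002, 0.002, -1.0]]
ft_force: [0.4, 1.2, 9.8]
opening: 0.417
gripper_force: 61.5
```

Run:
```python
from h import *
p,y,o=state(); print(p,y,o['opening'],o['gripper_force'])
q=mill(-105,-63)
plan([(p[0],p[1],165,y,0),(q[0],q[1],160,84,0),(q[0],q[1],78,84,0,1)])
```

```text
[ 426.48587951 -391.75180005   19.59803366] 97.22413254099357 0.4170038794925462 61.505945920944214
[[0,0.0,0.0,-0.0364,0,0,0.0],[0,0.0,0.0,-0.0364,0,0,0.0],[0,0.0,0.0,-0.0364,0,0,0.0],[0,0.0,0.0,-0.0364,0,0,0.0],[0,0.0408,0.0211,0.0006,0,0,0.0256],[0,0.0413,0.02,0.0006,0,0,0.0256],[0,0.0418,0.019,0.0006,0,0,0.0256],[0,0.0423,0.0179,0.0006,0,0,0.0256]]
[[0,0.0427,0.0168,0.0006,0,0,0.0256],[0,0.0432,0.0157,0.0006,0,0,0.0256],[0,0.0435,0.0146,0.0006,0,0,0.0256],[0,0.0439,0.0135,0.0006,0,0,0.0256],[0,0.0442,0.0123,0.0006,0,0,0.0256],[0,0.0,0.0,0.041,0,0,0.0],[0,0.0,0.0,0.041,0,0,0.0],[0,0,0,0,0,0,0]]
```

>>> move_arm(increments=[[0,0,0,-0.037,0,0,0],[0,0,0,-0.037,0,0,0],[0,0,0,-0.037,0,0,0],[0,0,0,-0.037,0,0,0],[0,0.041,0.021,0,0,0,0.026],[0,0.041,0.02,0,0,0,0.026],[0,0.042,0.019,0,0,0,0.026],[0,0.042,0.018,0,0,0,0.026]])

```text
clock: 27.35
ee_pos: [489.3, -217.4, 166.8]
ee_rot: [[-0.02, 1.0, 0.001], [1.0, 0.02, -0.001], [-0.001, 0.001, -1.0]]
ft_force: [0.5, -0.3, -0.1]
opening: 0.418
gripper_force: 60.4
```

>>> move_arm(increments=[[0,0.043,0.017,0,0,0,0.026],[0,0.043,0.016,0,0,0,0.026],[0,0.044,0.015,0,0,0,0.025],[0,0.044,0.013,0,0,0,0.025],[0,0.044,0.012,0,0,0,0.025],[0,0,0,0.044,0,0,0],[0,0,0,0.04,0,0,0]])

```text
clock: 28.05
ee_pos: [569.2, -1.5, 82.1]
ee_rot: [[0.102, 0.995, 0.004], [0.995, -0.102, -0.001], [-0.0, 0.004, -1.0]]
ft_force: [1.1, -0.4, -1.3]
opening: 0.418
gripper_force: 60.3
```

>>> move_arm(increments=[[0,0,0,0,0,0,0],[0,0,0,0,0,0,0]])

```text
clock: 28.25
ee_pos: [568.7, -3.2, 82.6]
ee_rot: [[0.105, 0.994, -0.0], [0.994, -0.105, -0.0], [-0.0, -0.0, -1.0]]
ft_force: [0.1, -0.3, 0.5]
opening: 0.417
gripper_force: 60.3
```

Run:
```python
from h import *
p,y,o=state(); print(p,y,o['opening'],o['gripper_force'],o['ft_force'])
im,W=world('wrist','w10.png')
rect(W,green(im)&inb(W,520,640,-50,40,70,110),'held')
q=mill(-105,-63); print(q)
plan([(q[0],q[1],60.5,84,0,1)])
```

```text
[568.69124874  -3.22373297  82.6368292 ] 83.9743179641883 0.4174765601202679 60.28372049331665 [ 0.12614061 -0.3032391   0.47872244]
held 8069 [568.7  -3.5] [53.2 35.4] 83.1 [568.9   1.2  86.6]
[568.4899078   -3.67939077]
[[0,-0.0003,-0.0007,0.023,0,0,-0.0008],[0,0,0,0,0,0,0]]
```

>>> move_arm(increments=[[0,0,0,0.008,0,0,0],[0,0,0,0.006,0,0,0],[0,0,0,0.004,0,0,0],[0,0,0,0.003,0,0,0],[0,0,0,0,0,0,0],[0,0,0,0,0,0,0]])

```text
clock: 28.9
ee_pos: [568.5, -3.1, 60.7]
ee_rot: [[0.105, 0.994, 0.0], [0.994, -0.105, -0.0], [-0.0, 0.0, -1.0]]
ft_force: [0.3, 0.6, 0.4]
opening: 0.414
gripper_force: 60.3
```

Run:
```python
from h import *
p=(568.5,-3.1,60.7)
plan([(*p,84,60,3),(*p[:2],140,84,60),(457.5,68,140,84,50)],start=(*p,84))
```

```text
[[60,0,0,0,0,0,0],[60,0,0,0,0,0,0],[60,0,0,0,0,0,0],[60,0.0,0.0,-0.0396,0,0,0.0],[60,0.0,0.0,-0.0396,0,0,0.0],[50,0.0197,-0.0393,0.0,0,0,0.0],[50,0.0197,-0.0393,0.0,0,0,0.0],[50,0.0197,-0.0393,0.0,0,0,0.0]]
```

>>> move_arm(increments=[[60,0,0,0,0,0,0],[60,0,0,0,0,0,0],[60,0,0,0,0,0,0],[60,0,0,-0.04,0,0,0],[60,0,0,-0.04,0,0,0],[50,0.02,-0.039,0,0,0,0],[50,0.02,-0.039,0,0,0,0],[50,0.02,-0.039,0,0,0,0]])

```text
clock: 29.7
ee_pos: [457.0, 69.4, 141.0]
ee_rot: [[0.105, 0.994, 0.001], [0.994, -0.105, -0.0], [0.0, 0.001, -1.0]]
ft_force: [0.8, 0.5, -1.0]
opening: 0.497
gripper_force: 0.0
```

>>> move_arm(increments=[[50,0,0,0,0,0,0],[50,0,0,0,0,0,0]])

```text
clock: 29.9
ee_pos: [458.4, 69.3, 141.2]
ee_rot: [[0.104, 0.995, 0.001], [0.995, -0.104, -0.0], [-0.0, 0.001, -1.0]]
ft_force: [1.1, -0.6, -0.1]
opening: 0.505
gripper_force: 0.0
```

Run:
```python
from h import *
p,y,o=state(); print(p,y)
im,W=world('top','t11.png')
for n,b in dict(p1=90,p2=28,p3=-35).items(): rect(W,green(im)&inb(W,520,640,b,b+65,50,75),n)
im2,W=world('wrist','w11.png')
rect(W,inb(W,430,490,20,120,68,84),'handle')
cv2.imwrite('pics/m11.png',np.hstack([cv2.resize(im2[:,:,::-1].astype(np.uint8),(480,300)),cv2.resize(im[130:220,250:360,::-1].astype(np.uint8),(320,262))if 0 else cv2.resize(im[130:230,255:362,::-1].astype(np.uint8),(320,300))]))
plan([(457.5,67,65,84,50,1),(457.5,67,65,84,0,4)])
```

```text
[458.35651549  69.29612933 141.1547931 ] 84.0557318095964
p1 219 [580.6 120.2] [51.2 34.6] 82.5 [580.2 119.7  65.3]
p2 216 [574.5  57.6] [49.9 35.6] 87.8 [574.5  58.4  64.5]
p3 217 [566.7  -3.1] [49.7 35.9] 87.8 [566.7  -4.3  64.4]
handle 1444 [457.3  72. ] [63.6 11.6] 84.1 [457.7  74.1  75.3]
[[50,-0.0009,-0.0008,0.0379,0,0,-0.0002],[50,-0.0009,-0.0008,0.0379,0,0,-0.0002],[50,0,0,0,0,0,0],[0,0,0,0,0,0,0],[0,0,0,0,0,0,0],[0,0,0,0,0,0,0],[0,0,0,0,0,0,0]]
```

View pics/m11.png

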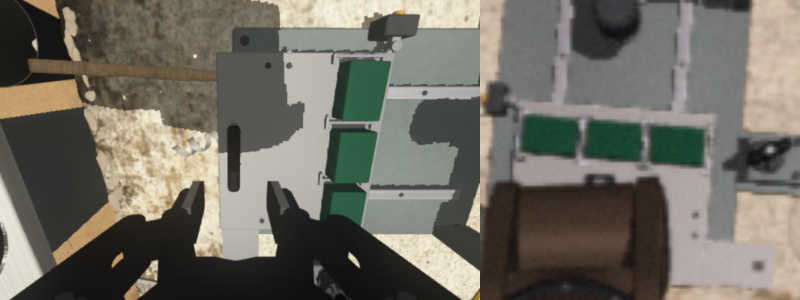

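All three blocks sit level in the pockets, and the handle is at about (233,158) in the left panel.

>>> move_arm(increments=[[50,-0.001,-0.001,0.038,0,0,0],[50,0,0,0.038,0,0,0],[50,0,0,0,0,0,0],[0,0,0,0,0,0,0],[0,0,0,0,0,0,0],[0,0,0,0,0,0,0],[0,0,0,0,0,0,0]])

```text
clock: 30.7
ee_pos: [457.3, 67.9, 66.1]
ee_rot: [[0.105, 0.994, 0.001], [0.994, -0.105, -0.0], [-0.0, 0.001, -1.0]]
ft_force: [-5.6, -2.3, 10.0]
opening: 0.121
gripper_force: 60.2
```

>>> move_arm(increments=[[0,0,0.008,0,0,0,0],[0,0,0.014,0,0,0,0],[0,0,0.014,0,0,0,0],[0,0,0.014,0,0,0,0],[0,0,0.014,0,0,0,0],[0,0,0.014,0,0,0,0],[0,0,0.014,0,0,0,0],[0,0,0.01,0,0,0,0]])

```text
clock: 31.5
ee_pos: [558.6, 57.1, 66.2]
ee_rot: [[0.105, 0.994, -0.001], [0.994, -0.105, -0.0], [-0.0, -0.001, -1.0]]
ft_force: [-5.6, -3.1, 7.8]
opening: 0.126
gripper_force: 60.2
```

>>> move_arm(increments=[[0,0,0.003,0,0,0,0],[0,0,0.002,0,0,0,0],[0,0,0,0,0,0,0],[0,0,0,0,0,0,0]])

```text
clock: 31.9
ee_pos: [561.9, 56.8, 66.2]
ee_rot: [[0.105, 0.995, -0.003], [0.995, -0.105, -0.0], [-0.001, -0.003, -1.0]]
ft_force: [-13.3, -1.7, 15.4]
opening: 0.123
gripper_force: 61.6
```

Run:
```python
from h import *
p=(561.9,56.8,66.2)
plan([(*p,84,50,3),(*p[:2],170,84,50),(553.3,-89.3,170,113,50,1)],start=(*p,84))
```

```text
[[50,0,0,0,0,0,0],[50,0,0,0,0,0,0],[50,0,0,0,0,0,0],[50,0.0,0.0,-0.0346,0,0,0.0],[50,0.0,0.0,-0.0346,0,0,0.0],[50,0.0,0.0,-0.0346,0,0,0.0],[50,-0.0365,0.0017,0.0,0,0,-0.1265],[50,-0.0365,-0.0029,0.0,0,0,-0.1265]]
[[50,-0.0358,-0.0075,0.0,0,0,-0.1265],[50,-0.0346,-0.012,0.0,0,0,-0.1265],[50,0,0,0,0,0,0]]
```

>>> move_arm(increments=[[50,0,0,0,0,0,0],[50,0,0,0,0,0,0],[50,0,0,0,0,0,0],[50,0,0,-0.034,0,0,0],[50,0,0,-0.034,0,0,0],[50,0,0,-0.034,0,0,0],[50,-0.036,0.002,0,0,0,-0.126],[50,-0.036,-0.003,0,0,0,-0.126]])

```text
clock: 32.7
ee_pos: [560.2, -15.5, 168.1]
ee_rot: [[-0.154, 0.988, 0.003], [0.988, 0.154, -0.001], [-0.001, 0.003, -1.0]]
ft_force: [-0.4, 0.0, -1.1]
opening: 0.504
gripper_force: 0.0
```

>>> move_arm(increments=[[50,-0.036,-0.007,0,0,0,-0.126],[50,-0.035,-0.012,0,0,0,-0.126],[50,0,0,0,0,0,0],[50,0,0,0,0,0,0]])

```text
clock: 33.1
ee_pos: [555.9, -89.4, 166.7]
ee_rot: [[-0.386, 0.923, 0.0], [0.923, 0.386, 0.0], [-0.0, 0.0, -1.0]]
ft_force: [0.2, 0.8, 0.0]
opening: 0.496
gripper_force: 0.0
```

Run:
```python
from h import *
p,y,o=state(); print(p,y)
im,W=world('top','t12.png')
for n,y0 in dict(p1=82,p3=-48).items(): rect(W,green(im)&inb(W,620,740,y0,y0+68,50,75),n)
im,W=world('wrist','w12.png')
rect(W,(np.hypot(W[...,0]-553,W[...,1]+89.5)<32)&(W[...,2]>112)&(W[...,2]<130),'grip')
rect(W,inb(W,530,590,10,120,68,84),'handle')
plan([(553.3,-89.3,109.5,113,50,1),(553.3,-89.3,109.5,113,0,4)])
```

```text
[555.91271706 -89.43791023 166.71788214] 112.68013747875911
p1 203 [685.3 110.3] [49.2 35.9] 83.3 [684.9 109.4  64.8]
p3 210 [672.1 -14.7] [50.3 36.2] 85.4 [671.9 -13.8  64.3]
grip 1057 [553.7 -88.7] [10.9 43.2] 22.2 [552.8 -86.9 119. ]
handle 1189 [560.6  48.8] [40.9 12.2] 83.7 [560.   48.2  75.3]
[[50,0.0,-0.0014,0.0286,0,0,-0.0017],[50,0.0,-0.0014,0.0286,0,0,-0.0017],[50,0,0,0,0,0,0],[0,0,0,0,0,0,0],[0,0,0,0,0,0,0],[0,0,0,0,0,0,0],[0,0,0,0,0,0,0]]
```

>>> move_arm(increments=[[50,0,-0.001,0.028,0,0,0],[50,0,-0.001,0.028,0,0,0],[50,0,0,0,0,0,0],[0,0,0,0,0,0,0],[0,0,0,0,0,0,0],[0,0,0,0,0,0,0],[0,0,0,0,0,0,0]])

```text
clock: 33.9
ee_pos: [554.5, -89.5, 111.9]
ee_rot: [[-0.388, 0.921, 0.002], [0.921, 0.388, -0.0], [-0.001, 0.002, -1.0]]
ft_force: [-1.1, 2.2, 6.9]
opening: 0.111
gripper_force: 61.0
```

>>> move_arm(increments=[[0,0,0,-0.003,0,0,0],[0,0,0,-0.003,0,0,0],[0,0,0,-0.001,0,0,0],[0,0,0,0,0,0,0]])

```text
clock: 34.3
ee_pos: [554.5, -89.5, 117.4]
ee_rot: [[-0.388, 0.922, 0.001], [0.922, 0.388, 0.0], [-0.0, 0.001, -1.0]]
ft_force: [5.8, 1.0, -12.5]
opening: 0.109
gripper_force: 58.5
```

>>> move_arm(increments=[[0,0,0,0,0,0,-0.133],[0,0,0,0,0,0,-0.133],[0,0,0,0,0,0,-0.133],[0,0,0,0,0,0,-0.133],[0,0,0,0,0,0,-0.133],[0,0,0,0,0,0,-0.133],[0,0,0,0,0,0,-0.133],[0,0,0,0,0,0,-0.133]])

```text
clock: 35.1
ee_pos: [554.8, -89.0, 117.3]
ee_rot: [[-0.995, 0.103, 0.001], [0.103, 0.995, 0.001], [-0.001, 0.001, -1.0]]
ft_force: [8.3, 6.6, -12.3]
opening: 0.116
gripper_force: 58.6
```

>>> move_arm(increments=[[0,0,0,0,0,0,0],[0,0,0,0,0,0,0]])

```text
clock: 35.3
ee_pos: [554.8, -89.0, 117.3]
ee_rot: [[-0.994, 0.108, 0.001], [0.108, 0.994, 0.001], [-0.001, 0.001, -1.0]]
ft_force: [8.4, 6.1, -13.0]
opening: 0.115
gripper_force: 58.5
```

Yaw is 173.8, the same as at the start. Now I'll lower it.

>>> move_arm(increments=[[0,0,0,0.003,0,0,0],[0,0,0,0.003,0,0,0],[0,0,0,0.003,0,0,0],[0,0,0,0.003,0,0,0],[0,0,0,0.003,0,0,0],[0,0,0,0.001,0,0,0],[0,0,0,0,0,0,0],[0,0,0,0,0,0,0]])

```text
clock: 36.1
ee_pos: [554.9, -89.1, 102.3]
ee_rot: [[-0.994, 0.108, 0.002], [0.108, 0.994, 0.0], [-0.002, 0.001, -1.0]]
ft_force: [4.7, 7.0, -0.9]
opening: 0.111
gripper_force: 60.3
```

>>> move_arm(increments=[[45,0,0,0,0,0,0],[45,0,0,0,0,0,0],[45,0,0,0,0,0,0],[45,0,0,-0.04,0,0,0],[45,0,0,-0.04,0,0,0],[45,0,0,-0.03,0,0,0],[45,0,0,0,0,0,0],[45,0,0,0,0,0,0]])

```text
clock: 36.9
ee_pos: [553.9, -89.7, 212.0]
ee_rot: [[-0.994, 0.108, 0.001], [0.108, 0.994, -0.0], [-0.001, -0.0, -1.0]]
ft_force: [-0.1, -0.4, -0.4]
opening: 0.445
gripper_force: 0.0
```

Run:
```python
from h import *
im,W=world('wrist','w13.png')
rect(W,(np.hypot(W[...,0]-553,W[...,1]+89.5)<32)&(W[...,2]>105)&(W[...,2]<130),'grip')
rect(W,inb(W,530,590,10,120,68,84),'handle')
im2,W=world('top','t13.png')
for n,y0 in dict(p1=82,p3=-48).items(): rect(W,green(im2)&inb(W,620,740,y0,y0+68,50,75),n)
rect(W,green(im2)&inb(W,400,600,240,440,18,45),'carv')
rect(W,inb(W,380,640,220,460,7,18)&(im2[...,0]>im2[...,2]+30),'board')
cv2.imwrite('pics/m13.png',np.hstack([cv2.resize(im[:,:,::-1].astype(np.uint8),(448,280)),cv2.resize(im2[100:270,170:384,::-1].astype(np.uint8),(352,280))]))
print(ctrl.get_obs()['clock'])
```

```text
grip 665 [553.  -89.8] [10.7 42.3] 84.1 [551.6 -89.6 109.2]
handle 908 [560.9  59.4] [62.8 11.3] 84.4 [560.3  58.2  75.4]
p1 205 [685.1 109.3] [51.2 35.2] 81.4 [684.4 109.3  64.4]
p3 209 [671.9 -14.8] [49.7 36. ] 88.0 [672.2 -13.4  64.8]
carv 190 [501.9 338.5] [49.1 33.4] 88.0 [501.  337.8  30.6]
board 1391 [501. 339.] [165.8 114.3] 83.8 [500.7 342.5  12.9]
37.0
```

View pics/m13.png

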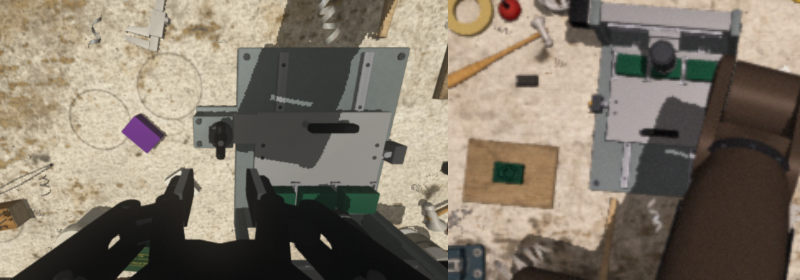

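The grip is seated: its top reads 109.2, the same as at the start, and it is in line with the slide. The handle is home, three blocks are in the pockets, and the carving is upright on the board.

```bash
python3 -c "
from plant import ctrl
print(ctrl.close_job())"
```

```text
the job is handed in; nothing more can be done
None
```

I finished the job and handed it in; no verdict came back. My last measurements show the one carving upright on the board, all three wax blocks flat in their pockets, the carriage fully home and the plunger pin back down in it.

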